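# Clear the drying arm and load the bead rack for the kiln

## Robot

A 7-joint arm with a two-finger parallel gripper is mounted at the origin on the work surface. World frame = base frame: x ahead of the robot, y to its left, z up, the work surface at z = 0. Lengths are in m, angles in rad, forces in N, time in s.
With the tool pointing down it reaches from about 0.425 to 0.925 m from the base axis. Payload 6.8 kg.
Tool frame: the origin (TCP) lies at the very end of the fingers, on their centre line; the grasp point (between the pads) lies 19 mm behind it (r.grip_point_offset is the distance from the TCP to the grasp point, in m); z points along the fingers, y is the line along which they close (so a half turn about z gives the same grasp; the last joint's range is limited). The gripper opens to 85 mm and grips with 20 to 120 N. Pads are 22 mm wide; open, the fingers measure 114 mm over their backs; the gripper's body (76 mm by 85 mm) begins 54 mm behind the grasp point. The pads swing forward as they close: fully open they stand 13 mm farther back than shut.
Start: joints at [1.088, 0.477, 0.022, 1.555, -0.011, 1.109, -0.083], TCP at [0.247, -0.628, 0.231] pointing down, gripper open.
Joint ranges: [-2.96, 2.96], [-0.34, 2.1], [-1.41, 1.46], [0.24, 2.44], [-1.37, 4.51], [0.17, 1.92], [-2.96, 2.96]. Speed limits (rad/s): [2.39, 2.39, 3.14, 3.14, 3.14, 3.14, 3.14].

## Interface

Orientations are given as a rotation vector (axis times angle).
In Python, from bench import status, eyes, r gives the robot as it stands.
- The arm moves only by the shell command python3 -m crank 'ROWS' [OPENING] [FORCE]. ROWS is JSON, a list of rows, each a list of 6 numbers: the shift along the tool's x, y, z normalised to -1 to 1, where 1 is 0.02 m, then the turn, a rotation vector about the tool's x, y, z normalised to -1 to 1, where 1 is 45 degrees. A call has 1 to 12 rows; each row shifts and turns the commanded pose from where the row before left it, along the tool's axes as they then stand; what a row does not reach is not made up. A row lasts 1/10 s, in which the tool goes at most 50 mm and 8.59 degrees, less where a joint would pass 70% of its speed; a pose out of reach is approached as far as the arm can. A call with a number of a shift or a turn outside -1 to 1 is refused whole. A call with a gripper value outside its range is refused whole. OPENING is the opening, from 0 (shut) to 1 (fully open), set as the call begins (- or left out, the last holds). The fingers move at their own pace and stop on an object; FORCE is the grip in N (left out, the last holds). Time passes only in rows, so rows that do not move let the fingers close. It gives the time, the measured TCP pose, the force, the opening and the grip force at its end, in the units of the state.
- status.get_obs(): the state, without advancing time (a new reading comes with each control period).
- eyes.grab_frame(name): name is "side" or "top" or "wrist"; returns a dict with "image" (400x640x3 uint8, red, green, blue), "depth" (400x640 float32, m along the optical axis (not along the pixel's ray), 0 where there is no reading), "fovy" (degrees; the focal length in pixels is half the picture's height over the tangent of half this angle, whatever the lens; pixels are square), "cx", "cy" (the principal point, pixels), "k1" (the pictures are not rectified: a ray, as slopes to the right and down, at radius r is drawn at 1 + k1 r^2 times it, then the intrinsics apply), "world_to_cam" (4x4, takes a point from world to camera coordinates). Camera axes: x right, y up, looking along -z (the intrinsics and any distortion apply to the point x, -y, -z); pixel columns grow to the right and rows downward; lengths in m; the calibration is good to about 2 mm. A picture is of the moment at which its call begins.
- r.hand_in(): hands the job in; it is judged then, once.
The state is a dict: "clock": time; "joints": joint angles; "qvel": joint speeds; "tau": joint torques, N m; "tcp_pos": TCP position; "orientation": TCP orientation; "contact_force": force on the tool from outside, world axes, zero at the start; "moment": the same for the moment, N m; "grip_width": finger opening in m; "gripper_force": force on a finger pad.
Only numpy, scipy, OpenCV 4.12 (cv2) and the standard library are available. Lean on these libraries where they do the work, as an engineer would, in place of code of your own. Each camera call takes 0.05 s, during which the arm holds its last target. There are 200 camera calls.

## Task

Get the glazed ware ready for the kiln: slide the black stop off the open end of the drying bar and lay it in the wooden tray, then slide off every napkin ring and set them all down on the cream kiln shelf, wholly on it and about a finger's width apart. Lay every bead rod in the terracotta rack, one rod to each pair of slots, centred between the forks and with both ends fully home at the bottom. Leave the glaze pots and the brush where they are.

Things in the scene. Friction and masses are not known exactly. Their poses are not given: they have to be found in the camera images.
- bar_end (a point): open end of the fixed drying bar, on its axis, 120 mm above the table: a level round steel bar, 10 mm diameter, running from here 202 mm along this frame's +y to a wooden post 26 mm square, 132 mm tall, on a steel foot 120 x 100 x 12 mm
- ring_a_c (a point): centre of a ceramic napkin ring, white with a red band: square tube 44 x 44 mm outside, 34 x 34 mm inside, 26 mm long, 50 g. Own y is the bore; x and z cross the flat outer faces. It starts hanging on the bar by its upper inner face, its centre 12 mm under the bar's axis. May be absent
- ring_b_c (a point): centre of a ceramic napkin ring, yellow with a white band: square tube 44 x 44 mm outside, 34 x 34 mm inside, 26 mm long, 50 g. Own y is the bore; x and z cross the flat outer faces. It starts hanging on the bar by its upper inner face, its centre 12 mm under the bar's axis. May be absent
- ring_c_c (a point): centre of a ceramic napkin ring, blue with a white band: square tube 44 x 44 mm outside, 34 x 34 mm inside, 26 mm long, 50 g. Own y is the bore; x and z cross the flat outer faces. It starts hanging on the bar by its upper inner face, its centre 12 mm under the bar's axis. May be absent
- stop_c (a point): centre of the black stop with an orange band: a square block 40 x 40 mm, 20 mm long, with a 20 x 20 mm hole along its own y, 40 g. It starts hanging loosely on the bar nearest the open end, outside all the rings, its centre 5 mm under the bar's axis
- shelf_top (a point): centre of the top face of the fixed kiln shelf, a cream slab 130 mm (own x) by 220 mm (own y), 15 mm thick, lying on the table
- tray: fixed open wooden tray 110 x 110 mm outside, 25 mm high, walls 4 mm, floor 4 mm. Origin: centre of its underside, on the table
- rack: fixed terracotta rack, foot 190 (own x) x 150 (y) x 8 mm, origin under its centre. Three pairs of Y forks at own x = -65, 0, 65 mm, forks at y = -60 and 60, 10 mm thick, empty at first. Open-topped slots 11 mm wide, bottom 45 mm above the table, straight to 55, flaring at 45 deg to 65 (mouth 30 wide). A rod fully home lies along own y, its axis 49 mm above the table
- rod_a_c (a point): centre of a bead rod with a red bead: steel rod, 8 mm diameter, 170 mm long, along own x, fixed through a square bead 26 x 26 mm, 40 mm long, at its middle, and a white round bead (18 mm diameter, 10 mm long) on each side; 110 g. It starts on the table on a flat of the bead, axis 13 mm up. May be absent
- rod_a_e1 (a point): end of that rod (red bead), on its axis, 85 mm from its centre
- rod_a_e2 (a point): the other end of that rod (red bead)
- rod_b_c (a point): centre of a bead rod with a green bead: steel rod, 8 mm diameter, 170 mm long, along own x, fixed through a square bead 26 x 26 mm, 40 mm long, at its middle, and a white round bead (18 mm diameter, 10 mm long) on each side; 110 g. It starts on the table on a flat of the bead, axis 13 mm up. May be absent
- rod_b_e1 (a point): end of that rod (green bead), on its axis, 85 mm from its centre
- rod_b_e2 (a point): the other end of that rod (green bead)
- rod_c_c (a point): centre of a bead rod with a blue bead: steel rod, 8 mm diameter, 170 mm long, along own x, fixed through a square bead 26 x 26 mm, 40 mm long, at its middle, and a white round bead (18 mm diameter, 10 mm long) on each side; 110 g. It starts on the table on a flat of the bead, axis 13 mm up. May be absent
- rod_c_e1 (a point): end of that rod (blue bead), on its axis, 85 mm from its centre
- rod_c_e2 (a point): the other end of that rod (blue bead)
- pot_yellow: yellow glaze pot, 64 mm wide, 55 mm high; a bystander, to be left alone. Origin: centre of its underside
- pot_black: black glaze pot, 56 mm wide, 60 mm high; a bystander, to be left alone. Origin: centre of its underside
- pot_green: green glaze pot, 52 mm wide, 50 mm high; a bystander, to be left alone. Origin: centre of its underside
- pot_pink: pink glaze pot, 60 mm wide, 45 mm high; a bystander, to be left alone. Origin: centre of its underside
- pot_ochre: ochre glaze pot, 60 mm wide, 60 mm high; a bystander, to be left alone. Origin: centre of its underside
- pot_lilac: lilac glaze pot, 56 mm wide, 50 mm high; a bystander, to be left alone. Origin: centre of its underside
- brush: paint brush with a red handle, 200 mm long, lying on the table; a bystander, to be left alone
There are look-alikes about, which are no part of the job. What is shaped like the part that bears ring_c_c but green is not meant.

How it is judged:
At the end, for the whole second after the job is handed in: Stop within 45 mm of the tray's centre both ways. Each ring on the shelf, centre 19 mm or more in from its edges, centres over 36 mm apart, none touching. Each rod in a slot pair, both ends within 3 mm of seated height and 4 mm of the slot line, within 16 mm of centred. All at rest (x of ring_a_c in the frame of shelf_top between -0.046 and 0.046 m and y of ring_a_c in the frame of shelf_top between -0.091 and 0.091 m and z of ring_a_c in the frame of shelf_top between 0.006 and 0.028 m and linear speed of each of ring_a, ring_b, ring_c, stop, rod_a, rod_b, rod_c below 0.02 m/s and x of ring_b_c in the frame of shelf_top between -0.046 and 0.046 m and y of ring_b_c in the frame of shelf_top between -0.091 and 0.091 m and z of ring_b_c in the frame of shelf_top between 0.006 and 0.028 m and x of ring_c_c in the frame of shelf_top between -0.046 and 0.046 m and y of ring_c_c in the frame of shelf_top between -0.091 and 0.091 m and z of ring_c_c in the frame of shelf_top between 0.006 and 0.028 m and distance between each of ring_b_c, ring_c_c and ring_a_c above 0.036 m and contact force between each of ring_b, ring_c and ring_a below 0.05 N and distance between ring_c_c and ring_b_c above 0.036 m and contact force between ring_c and ring_b below 0.05 N and x of stop_c in the frame of tray between -0.045 and 0.045 m and y of stop_c in the frame of tray between -0.045 and 0.045 m and z of stop_c in the frame of tray below 0.03 m and z of rod_a_e1 in the frame of rack between 0.046 and 0.052 m and (x of rod_a_e1 in the frame of rack between -0.069 and -0.061 m or x of rod_a_e1 in the frame of rack between -0.004 and 0.004 m or x of rod_a_e1 in the frame of rack between 0.061 and 0.069 m) and z of rod_a_e2 in the frame of rack between 0.046 and 0.052 m and (x of rod_a_e2 in the frame of rack between -0.069 and -0.061 m or x of rod_a_e2 in the frame of rack between -0.004 and 0.004 m or x of rod_a_e2 in the frame of rack between 0.061 and 0.069 m) and y of rod_a_c in the frame of rack between -0.016 and 0.016 m and angle between the x axis of each of rod_a_c, rod_b_c, rod_c_c and the y axis of rack, either way round below 0.06 rad and z of rod_b_e1 in the frame of rack between 0.046 and 0.052 m and (x of rod_b_e1 in the frame of rack between -0.069 and -0.061 m or x of rod_b_e1 in the frame of rack between -0.004 and 0.004 m or x of rod_b_e1 in the frame of rack between 0.061 and 0.069 m) and z of rod_b_e2 in the frame of rack between 0.046 and 0.052 m and (x of rod_b_e2 in the frame of rack between -0.069 and -0.061 m or x of rod_b_e2 in the frame of rack between -0.004 and 0.004 m or x of rod_b_e2 in the frame of rack between 0.061 and 0.069 m) and y of rod_b_c in the frame of rack between -0.016 and 0.016 m and z of rod_c_e1 in the frame of rack between 0.046 and 0.052 m and (x of rod_c_e1 in the frame of rack between -0.069 and -0.061 m or x of rod_c_e1 in the frame of rack between -0.004 and 0.004 m or x of rod_c_e1 in the frame of rack between 0.061 and 0.069 m) and z of rod_c_e2 in the frame of rack between 0.046 and 0.052 m and (x of rod_c_e2 in the frame of rack between -0.069 and -0.061 m or x of rod_c_e2 in the frame of rack between -0.004 and 0.004 m or x of rod_c_e2 in the frame of rack between 0.061 and 0.069 m) and y of rod_c_c in the frame of rack between -0.016 and 0.016 m).
It fails at once if a glaze pot or the brush is pushed more than 30 mm or a pot is tipped over (distance of any of pot_yellow, pot_black, pot_green, pot_pink, pot_ochre, pot_lilac, brush from where it was at the start of the episode above 0.03 m or angle between any of pot_yellow, pot_black, pot_green, pot_pink, pot_ochre, pot_lilac's own z axis and vertical above 0.6 rad).
Of ring_a, ring_b, ring_c only 2 to 3 are there at a start; the rules pass over those that are not, and their reading is None.
Of rod_a, rod_b, rod_c only 2 to 3 are there at a start; the rules pass over those that are not, and their reading is None.
At some moment in a run one of rod_a, rod_b, rod_c may be knocked a few centimetres aside while the robot is not near it.
Once in a run the grip may slacken for a moment while it holds something.
It also fails if it takes over 210 s, if anything falls off the work surface, if the arm or the gripper's body presses on something with over 40 N, if the wrist force passes 120 N, or if a joint passes its speed limit or range.

## Working session

There is one attempt and no reset: what is moved stays moved. The work goes in short steps, Python scripts to look and compute and a shell command to move; the robot and the scene stay as the last step left them, time stands still between calls to the robot, and variables do not carry over. Pictures are saved under pics/ and viewed, at most 14 in all, crops included, and the job is handed in when it is done.

```bash
ls; mkdir -p pics; cat > h.py <<'E'
import numpy as np, cv2
from bench import status, eyes, r
from scipy.spatial.transform import Rotation as R
def grab(n,save=None):
    f=eyes.grab_frame(n)
    if save: cv2.imwrite('pics/'+save,cv2.cvtColor(f['image'],cv2.COLOR_RGB2BGR))
    return f
def K(f):
    h=f['image'].shape[0]; fl=h/2/np.tan(np.radians(f['fovy'])/2)
    return fl
def rays(f,uv):
    fl=K(f); uv=np.atleast_2d(uv).astype(float)
    d=np.c_[(uv[:,0]-f['cx'])/fl,(uv[:,1]-f['cy'])/fl]; s=d.copy()
    for _ in range(20): s=d/(1+f['k1']*(s**2).sum(1,keepdims=True))
    M=np.linalg.inv(f['world_to_cam'])
    return M[:3,3],np.c_[s[:,0],-s[:,1],-np.ones(len(s))]@M[:3,:3].T
def plane(f,uv,z):
    o,d=rays(f,uv); return o+d*((z-o[2])/d[:,2])[:,None]
def cloud(f):
    v,u=np.mgrid[0:400,0:640]; o,d=rays(f,np.c_[u.ravel(),v.ravel()])
    return (o+d*f['depth'].ravel()[:,None]).reshape(400,640,3)
def proj(f,P):
    P=np.atleast_2d(P); c=np.c_[P,np.ones(len(P))]@f['world_to_cam'].T
    s=np.c_[c[:,0]/-c[:,2],-c[:,1]/-c[:,2]]; s=s*(1+f['k1']*(s**2).sum(1,keepdims=True))
    return s*K(f)+[f['cx'],f['cy']]
def st():
    o=status.get_obs(); return o
E
python3 - <<'E'
from h import *
t=grab('top','top0.png'); s=grab('side','side0.png')
o=st(); print({k:np.round(v,3) for k,v in o.items()})
for f in(t,s): print(f['fovy'],f['cx'],f['cy'],f['k1'],np.round(np.linalg.inv(f['world_to_cam']),3))
print(R.from_rotvec(o['orientation']).as_matrix().round(2))
E
```

```text
pics
{'clock': np.float64(0.1), 'joints': array([ 1.088,  0.478,  0.022,  1.556, -0.012,  1.109, -0.083]), 'qvel': array([ 0.001, -0.003, -0.001, -0.004, -0.001,  0.   , -0.   ]), 'tau': array([ 3.0000e-03, -5.9776e+01,  1.6130e+00, -2.8196e+01,  1.3000e-02,
        5.0000e-03, -0.0000e+00]), 'tcp_pos': array([ 0.247, -0.628,  0.23 ]), 'orientation': array([-3.085e+00, -5.850e-01,  1.000e-03]), 'contact_force': array([-0.616,  0.32 , -0.683]), 'moment': array([-0.051, -0.039, -0.105]), 'gripper_force': np.float64(0.0), 'grip_width': np.float64(0.086)}
50.39742755353767 318.96919110655824 195.6392282289192 -0.023501257322791964 [[ 8.000e-03  9.950e-01 -9.500e-02  4.460e-01]
 [-1.000e+00  8.000e-03 -2.000e-03  3.900e-02]
 [-1.000e-03  9.500e-02  9.950e-01  1.245e+00]
 [ 0.000e+00  0.000e+00  0.000e+00  1.000e+00]]
43.588303983774765 322.3141943248248 201.17100708087509 0.034267581616341976 [[-0.854  0.293 -0.429  0.015]
 [-0.519 -0.46   0.72   0.933]
 [ 0.013  0.838  0.545  0.789]
 [ 0.     0.     0.     1.   ]]
[[ 0.93  0.37 -0.  ]
 [ 0.37 -0.93  0.  ]
 [-0.   -0.   -1.  ]]
```

View pics/top0.png

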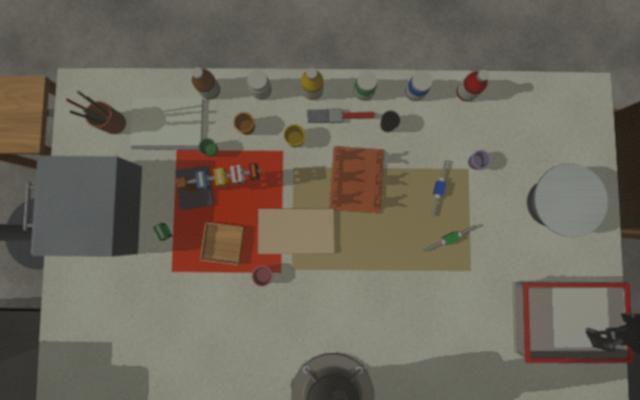

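View pics/side0.png

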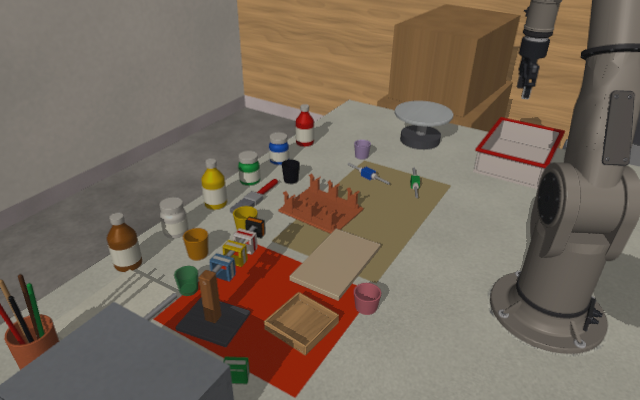

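The overview shows:
- **Bar:** the post is at about (182,182) and the open end at about (258,170). On it are a blue ring (202,179), yellow ring (220,177), white/red ring (237,174) and the black stop (254,171).
- **Fixtures:** tray (223,243), shelf (298,231), rack (358,180).
- **Rods:** blue bead (439,188) and green bead (452,238). There is no red rod.
- **Look-alike:** the green object at (162,231) lies on the table, while the blue ring with a white band hangs on the bar. I'll confirm that in a crop.

```bash
python3 - <<'E'
from h import *
t=grab('top'); im=t['image']; C=cloud(t)
a=cv2.resize(im[150:265,140:300],None,fx=4,fy=4,interpolation=cv2.INTER_CUBIC); b=cv2.resize(im[140:255,320:480],None,fx=4,fy=4,interpolation=cv2.INTER_CUBIC)
cv2.imwrite('pics/crop1.png',cv2.cvtColor(a,cv2.COLOR_RGB2BGR));cv2.imwrite('pics/crop2.png',cv2.cvtColor(b,cv2.COLOR_RGB2BGR))
Z=C[...,2]
print('depth?',(t['depth']>0).mean(), Z[330,200].round(4), Z[240,430].round(4))
# slabs by height
def comp(mask,name,minA=15):
    n,l,s,c=cv2.connectedComponentsWithStats(mask.astype(np.uint8))
    for i in range(1,n):
        if s[i,4]>=minA:
            P=C[l==i]; (cx,cy),(w,h),an=cv2.minAreaRect(P[:,:2].astype(np.float32)*1000)
            print(name,'px',c[i].round(0),s[i,4],'c',np.round([cx,cy,np.median(P[:,2])*1000],0),'wh',round(w),round(h),'ang',round(an,1))
roi=np.zeros(Z.shape,bool); roi[130:290,140:500]=1
hsv=cv2.cvtColor(im,cv2.COLOR_RGB2HSV)
comp(roi&(Z>.1),'z>100'); 
r2=np.zeros_like(roi); r2[195:265,245:350]=1; comp(r2&(Z>.009)&(Z<.03),'shelf')
r2[:]=0; r2[210:275,190:257]=1; comp(r2&(Z>.015)&(Z<.04),'tray')
r2[:]=0; r2[140:220,320:400]=1; comp(r2&(Z>.004)&(Z<.09),'rack');comp(r2&(Z>.05),'fork',3)
r2[:]=0; r2[150:260,410:490]=1; comp(r2&(Z>.006)&(Z<.09),'rod')
r2[:]=0; r2[150:260,410:490]=1; comp(r2&(hsv[...,1]>130)&(hsv[...,0]>40),'bead')
E
```

```text
depth? 0.99599609375 -0.0033 0.0036
z>100 px [220. 177.] 968 c [572. 213. 129.] wh 410 128 ang 71.5
shelf px [341. 200.] 34 c [552. -21.  10.] wh 32 22 ang 19.2
shelf px [347. 207.] 16 c [533. -41.  10.] wh 20 12 ang 0.5
shelf px [296. 231.] 3360 c [467. 103.  15.] wh 141 221 ang 1.2
tray px [221. 244.] 271 c [424. 319.  24.] wh 112 110 ang 83.7
rack px [354. 181.] 3255 c [603. -55.   9.] wh 182 218 ang 88.7
fork px [338. 148.] 16 c [695. -13.  61.] wh 8 11 ang 86.8
fork px [380. 151.] 21 c [ 687. -132.   61.] wh 11 10 ang 11.5
fork px [338. 156.] 16 c [671. -11.  60.] wh 9 11 ang 87.8
fork px [379. 160.] 16 c [556. -50.  61.] wh 12 281 ang 53.5
fork px [336. 171.] 22 c [631.  -8.  59.] wh 14 9 ang 0.8
fork px [379. 174.] 21 c [535. -49.  61.] wh 12 249 ang 48.4
fork px [336. 179.] 15 c [607.  -7.  62.] wh 6 12 ang 88.6
fork px [378. 182.] 19 c [522. -48.  62.] wh 14 230 ang 44.6
fork px [335. 193.] 19 c [566.  -3.  59.] wh 14 8 ang 0.4
fork px [378. 197.] 22 c [ 558. -123.   60.] wh 14 9 ang 1.8
fork px [334. 202.] 20 c [542.  -3.  61.] wh 9 12 ang 89.4
fork px [377. 205.] 21 c [ 534. -122.   59.] wh 10 12 ang 88.4
rod px [479. 159.] 291 c [ 669. -420.   35.] wh 53 54 ang 4.6
rod px [439. 188.] 299 c [ 590. -311.   20.] wh 35 169 ang 67.4
rod px [450. 238.] 301 c [ 445. -339.   22.] wh 26 171 ang 24.3
bead px [440. 187.] 91 c [ 513. -146.   26.] wh 34 391 ang 24.9
bead px [451. 238.] 56 c [ 444. -338.   26.] wh 16 29 ang 26.6
```

View pics/crop1.png

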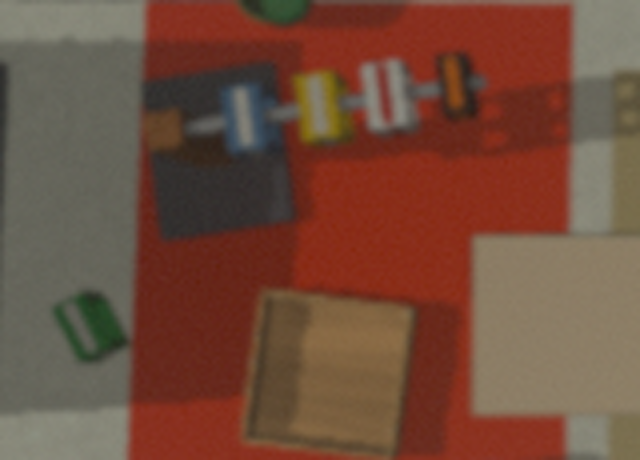

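View pics/crop2.png

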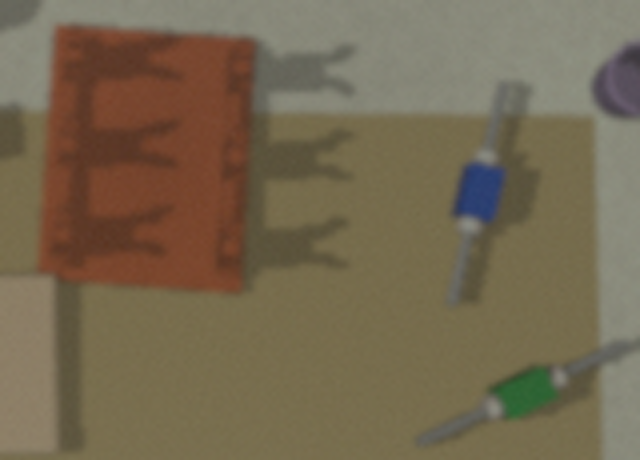

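The crop confirms it: the blue ring with the white band on the bar, at (202,179), is ring_c. The green look-alike at (162,231) lies on the table and stays there. Next I'll measure precisely.

```bash
python3 - <<'E'
from h import *
t=grab('top'); im=t['image']; C=cloud(t); Z=C[...,2]; np.set_printoptions(suppress=True)
hsv=cv2.cvtColor(im,cv2.COLOR_RGB2HSV)
def box(x0,x1,y0,y1):
    m=np.zeros(Z.shape,bool); m[y0:y1,x0:x1]=1; return m
# arms -> slots
fp=lambda p: plane(t,p,.063)[:,:2]
L=fp([(338,148),(338,156),(336,171),(336,179),(335,193),(334,202)]).reshape(3,2,2).mean(1)
Rr=fp([(380,151),(379,160),(379,174),(378,182),(378,197),(377,205)]).reshape(3,2,2).mean(1)
# refine using centroid
for nm,xs in(('L',(328,345)),('R',(372,386))):
    m=box(*xs,140,212)&(Z>.05)
    n,l,s,c=cv2.connectedComponentsWithStats(m.astype(np.uint8)); cc=c[1:][s[1:,4]>8]; print(nm,cc.round(1).tolist())
    if len(cc)==6:
        cc=cc[np.argsort(cc[:,1])]; S=fp(cc).reshape(3,2,2).mean(1); print(S.round(4).tolist())
        if nm=='L':L=S
        else:Rr=S
d=(L-Rr); print('slot dir deg',np.degrees(np.arctan2(d[:,1],d[:,0])),'len',np.linalg.norm(d,axis=1),'centres',((L+Rr)/2).round(4).tolist())
# bar things
for nm,x in(('stop',(247,262)),('a',(229,246)),('b',(211,229)),('c',(193,211)),('post',(174,190))):
    m=box(*x,160,192)&(Z>(.1295 if nm=='post' else .122)); m=cv2.morphologyEx(m.astype(np.uint8),cv2.MORPH_OPEN,np.ones((5,3)))>0
    v,u=np.nonzero(m); P=plane(t,np.c_[u,v],.132 if nm=='post' else .13)[:,:2]
    rc=cv2.minAreaRect((P*1000).astype(np.float32)); print(nm,len(u),P.mean(0).round(4),np.round(rc[0],1),np.round(rc[1],1),round(rc[2],1),'z',np.median(Z[m]).round(3), 'px',u.min(),u.max())
m=box(255,266,160,180)&(Z>.1); v,u=np.nonzero(m);print('end px',u.max(),v[u==u.max()],plane(t,[(u.max(),v[u==u.max()].mean())],.12))
# rods
for nm,(lo,hi),b in(('green',(45,85),box(440,470,225,250)),('blue',(100,130),box(425,452,175,202))):
    m=b&(hsv[...,0]>lo)&(hsv[...,0]<hi)&(hsv[...,1]>110); v,u=np.nonzero(m)
    P=plane(t,np.c_[u,v],.026)[:,:2]; rc=cv2.minAreaRect((P*1000).astype(np.float32)); print(nm,len(u),P.mean(0).round(4),rc)
for nm,b in(('green',box(415,490,215,262)),('blue',box(420,458,155,222))):
    m=b&(Z>.009)&(Z<.05); v,u=np.nonzero(m); P=plane(t,np.c_[u,v],.013)[:,:2]; q=P-P.mean(0); w,V=np.linalg.eigh(q.T@q); print(nm,P.mean(0).round(4),np.degrees(np.arctan2(V[1,1],V[0,1])))
E
```

```text
L [[338.2, 148.1], [337.5, 156.5], [336.4, 170.7], [335.9, 179.1], [334.8, 193.6], [334.5, 202.0]]
[[0.6823, -0.0115], [0.6179, -0.0069], [0.5533, -0.0031]]
R [[380.4, 150.9], [379.6, 159.4], [378.9, 173.9], [378.4, 182.1], [377.6, 196.6], [377.2, 205.1]]
[[0.6751, -0.1305], [0.6101, -0.1262], [0.5457, -0.1224]]
slot dir deg [86.51582858 86.26062912 86.34832271] len [0.11922357 0.11953647 0.11952973] centres [[0.6787, -0.071], [0.614, -0.0666], [0.5495, -0.0627]]
stop 125 [0.6183 0.2139] [618.3 213.5] [40.4 21.2] 1.4 z 0.135 px 250 258
a 152 [0.6121 0.26  ] [611.1 261.2] [43.1 26.6] 1.6 z 0.13 px 231 241
b 162 [0.6025 0.3043] [602.9 303.5] [43.1 26.6] 1.8 z 0.13 px 215 225
c 168 [0.5949 0.3538] [594.6 353.8] [43.3 26.6] 2.1 z 0.13 px 196 206<stdin>:23: RuntimeWarning: Mean of empty slice.
  ret = um.true_divide(
  return _methods._mean(a, axis=axis, dtype=dtype,
  ret = ret.dtype.type(ret / rcount)
Traceback (most recent call last):
ValueError: zero-size array to reduction operation minimum which has no identity
```

```bash
cat >> h.py <<'E'
def box(x0,x1,y0,y1):
    m=np.zeros((400,640),bool); m[y0:y1,x0:x1]=1; return m
# go(x,y,z,yaw): tool y axis at world angle yaw (deg, mod 180); prints pure yaw first (units, tool z), then shift in tool axes after the yaw
def go(x,y,z,yaw):
    o=st(); M=R.from_rotvec(o['orientation']).as_matrix(); cur=np.degrees(np.arctan2(M[1,1],M[0,1]))
    dy=(yaw-cur+90)%180-90
    M2=R.from_euler('z',dy,degrees=True).as_matrix()@M
    d=M2.T@(np.array([x,y,z])-o['tcp_pos'])/.02
    print('t',o['clock'].round(1),'tcp',o['tcp_pos'].round(4),'yaw',cur.round(1),'tilt',(M[:,2]*[1,1,0]).round(3),'j17',o['joints'][[0,6]].round(2),'| turnz units',(-dy/45).round(3),'shift units',d.round(2),'w',o['grip_width'].round(3))
E
python3 - <<'E'
from h import *
t=grab('top'); im=t['image']; C=cloud(t); Z=C[...,2]
hsv=cv2.cvtColor(im,cv2.COLOR_RGB2HSV)
m=box(256,268,160,180)&(Z>.1); v,u=np.nonzero(m);print('end px',u.max(),plane(t,[(u.max(),v[u==u.max()].mean())],.12))
for nm,(lo,hi),b in(('green',(45,85),box(440,470,225,250)),('blue',(100,130),box(425,452,175,202))):
    m=b&(hsv[...,0]>lo)&(hsv[...,0]<hi)&(hsv[...,1]>110); v,u=np.nonzero(m)
    P=plane(t,np.c_[u,v],.026)[:,:2]; rc=cv2.minAreaRect((P*1000).astype(np.float32)); print(nm,len(u),P.mean(0).round(4),np.round(rc[1],0),rc[2])
for nm,b in(('green',box(415,490,215,262)),('blue',box(420,458,155,222))):
    m=b&(Z>.009)&(Z<.05); v,u=np.nonzero(m); P=plane(t,np.c_[u,v],.013)[:,:2]; q=P-P.mean(0); w,V=np.linalg.eigh(q.T@q); print(nm,P.mean(0).round(4),np.degrees(np.arctan2(V[1,1],V[0,1])), 'len',np.ptp(q@V[:,1]))
go(.445,-.339,.15,0)
E
```

```text
end px 263 [[0.60241133 0.1906344  0.12      ]]
green 99 [ 0.4442 -0.3382] [23. 35.] 26.407529830932617
blue 101 [ 0.5886 -0.308 ] [24. 36.] 77.62554931640625
green [ 0.4452 -0.3389] 113.9101755954718 len 0.17177155993529952
blue [ 0.5896 -0.3095] 165.45322440505393 len 0.17007687517636372Traceback (most recent call last):
  File "<stdin>", line 10, in <module>
  File "h.py", line 36, in go
    print('t',o['clock'].round(1),'tcp',o['tcp_pos'].round(4),'yaw',cur.round(1),'tilt',(M[:,2]*[1,1,0]).round(3),'j17',o['joints'][[0,6]].round(2),'| turnz units',(-dy/45).round(3),'shift units',d.round(2),'w',o['grip_width'].round(3))
              ^^^^^^^^^^^^^^^^
AttributeError: 'float' object has no attribute 'round'
```

```bash
sed -i "s/o=status.get_obs(); return o/return {k:np.array(v) for k,v in status.get_obs().items()}/; s/'yaw',cur.round(1)/'yaw',np.round(cur,1)/; s/(-dy\/45).round(3)/np.round(-dy\/45,3)/" h.py
python3 -c "
from h import *
go(.589,-.309,.20,75.5)"
```

```text
t 0.2 tcp [ 0.247  -0.6279  0.2309] yaw -68.5 tilt [-0.     0.001 -0.   ] j17 [ 1.09 -0.08] | turnz units 0.799 shift units [ 12.56 -19.72   1.56] w 0.086
```

```bash
python3 -m crank '[[0,0,0,0,0,0.16],[0,0,0,0,0,0.16],[0,0,0,0,0,0.16],[0,0,0,0,0,0.16],[0,0,0,0,0,0.16],[0.63,-0.98,0,0,0,0],[0.63,-0.98,0,0,0,0],[0.63,-0.98,0,0,0,0],[0.63,-0.98,0,0,0,0],[0.63,-0.98,0,0,0,0],[0.63,-0.98,0,0,0,0],[0.63,-0.98,0,0,0,0]]' 0.7 40
python3 -m crank '[[0.63,-0.98,0,0,0,0],[0.63,-0.98,0,0,0,0],[0.63,-0.98,0,0,0,0],[0.63,-0.98,0,0,0,0],[0.63,-0.98,0,0,0,0],[0.63,-0.98,0,0,0,0],[0.63,-0.98,0.2,0,0,0],[0.63,-0.98,0.2,0,0,0],[0.63,-0.98,0.2,0,0,0],[0.63,-0.98,0.2,0,0,0],[0.63,-0.98,0.2,0,0,0],[0.63,-0.98,0.2,0,0,0]]' 0.7 40
python3 -c "
from h import *
go(.589,-.309,.20,75.5)
f=grab('wrist','w1.png'); print(K(f),f['cx'],f['cy'])
M=np.linalg.inv(f['world_to_cam']);print(M.round(3))"
```

```text
clock: 1.45
tcp_pos: [0.3675, -0.5167, 0.2312]
orientation: [-3.116, 0.397, 0.0]
contact_force: [-0.1, -0.2, 0.1]
grip_width: 0.0596
gripper_force: 0.0
clock: 2.65
tcp_pos: [0.5728, -0.327, 0.207]
orientation: [-3.116, 0.397, 0.0]
contact_force: [-0.3, -1.1, -0.2]
grip_width: 0.0596
gripper_force: 0.0
t 2.6 tcp [ 0.5728 -0.327   0.207 ] yaw -104.5 tilt [-0.  0. -0.] j17 [ 0.4  -1.38] | turnz units -0.001 shift units [ 0.56 -1.07  0.35] w 0.06
310.3066881066889 322.2571163084999 197.7844358225704
[[-0.252  0.922  0.295  0.648]
 [-0.968 -0.24  -0.077 -0.346]
 [ 0.    -0.305  0.952  0.349]
 [ 0.     0.     0.     1.   ]]
```

View pics/w1.png

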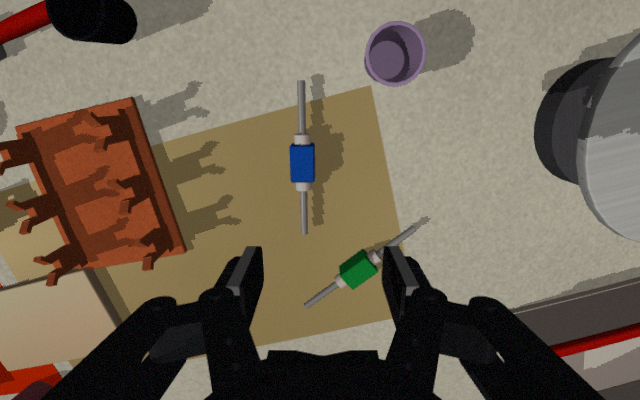

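The wrist view shows the blue bead at (302,163) with rod ends at (301,80) and (305,234), and the green bead at (358,269). The lilac pot at (395,53) is well clear.

```bash
cat >> h.py <<'E'
def bead(f,col,z,bx=None):
    hsv=cv2.cvtColor(f['image'],cv2.COLOR_RGB2HSV); lo,hi={'green':(50,80),'blue':(105,130)}[col]
    m=(hsv[...,0]>=lo)&(hsv[...,0]<=hi)&(hsv[...,1]>130)
    if bx is not None: m&=bx
    n,l,s,c=cv2.connectedComponentsWithStats(m.astype(np.uint8)); i=1+np.argmax(s[1:,4]); v,u=np.nonzero(l==i)
    P=plane(f,np.c_[u,v],z)[:,:2]; rc=cv2.minAreaRect((P*1000).astype(np.float32))
    b=cv2.boxPoints(rc); e=max(b[1]-b[0],b[2]-b[1],key=np.linalg.norm)
    print(col,'px',c[i].round(0),len(u),'c',np.round(rc[0],1),'wh',np.round(rc[1],1),'axis',np.degrees(np.arctan2(e[1],e[0])).round(1)%180)
E
python3 -c "
from h import *
f=grab('wrist'); bead(f,'blue',.026,box(250,360,100,230)); bead(f,'green',.026,box(320,400,230,310))
print('ends',plane(f,[(301.5,80),(305,234)],.013).round(4))
go(.589,-.309,.004,75.5)"
```

```text
blue px [308. 165.] 879 c [ 591.2 -309. ] wh [24.6 39.7] axis 165.6
green px [361. 272.] 873 c [ 451.6 -337.8] wh [36.3 42.4] axis 114.4
ends [[ 0.6752 -0.3247  0.013 ]
 [ 0.5095 -0.2834  0.013 ]]
t 2.8 tcp [ 0.5749 -0.3234  0.2064] yaw -104.2 tilt [ 0.     0.003 -0.   ] j17 [ 0.39 -1.38] | turnz units 0.007 shift units [ 0.5  -0.84 10.12] w 0.06
```

```bash
python3 -m crank '[[0.5,-0.85,0,0,0,0],[0,0,1,0,0,0],[0,0,1,0,0,0],[0,0,1,0,0,0],[0,0,1,0,0,0],[0,0,1,0,0,0],[0,0,1,0,0,0],[0,0,1,0,0,0],[0,0,1,0,0,0],[0,0,1,0,0,0],[0,0,0.5,0,0,0],[0,0,0.5,0,0,0]]' 0.7 40
python3 -m crank '[[0,0,0,0,0,0],[0,0,0,0,0,0],[0,0,0,0,0,0]]' 0.7 40
python3 -c "
from h import *
go(.59,-.309,.004,75.6)"
```

```text
clock: 3.95
tcp_pos: [0.5864, -0.314, 0.007]
orientation: [3.116, -0.398, 0.0]
contact_force: [0.7, -0.1, 0.5]
grip_width: 0.0602
gripper_force: 0.0
clock: 4.25
tcp_pos: [0.5869, -0.3141, 0.0083]
orientation: [3.116, -0.397, 0.003]
contact_force: [0.4, -0.9, 0.2]
grip_width: 0.0598
gripper_force: 0.0
t 4.2 tcp [ 0.5869 -0.3141  0.0083] yaw -104.5 tilt [ 0.002 -0.001 -0.   ] j17 [ 0.38 -1.41] | turnz units -0.003 shift units [ 0.08 -0.29  0.22] w 0.06
```

```bash
python3 -m crank '[[0.08,-0.29,0.15,0,0,0],[0,0,0,0,0,0]]' 0.7 40
python3 -m crank '[[0,0,0,0,0,0],[0,0,0,0,0,0],[0,0,0,0,0,0],[0,0,0,0,0,0],[0,0,0,0,0,0],[0,0,0,0,0,0],[0,0,0,0,0,0],[0,0,0,0,0,0]]' 0.15 60
python3 -m crank '[[0,0,-1,0,0,0],[0,0,-1,0,0,0],[0,0,-1,0,0,0],[0,0,-1,0,0,0],[0,0,-1,0,0,0],[0,0,-1,0,0,0],[0,0,-0.5,0,0,0],[0,0,0,0,0,0]]' 
python3 -c "
from h import *
go(.6787,-.071,.14,-3.6); print(st()['gripper_force'])"
```

```text
clock: 4.45
tcp_pos: [0.5901, -0.3072, 0.0045]
orientation: [-3.116, 0.395, -0.001]
contact_force: [0.3, 0.5, 0.4]
grip_width: 0.0603
gripper_force: 0.0
clock: 5.25
tcp_pos: [0.5894, -0.3089, 0.0046]
orientation: [3.116, -0.397, 0.001]
contact_force: [-0.4, 0.6, 4.7]
grip_width: 0.0253
gripper_force: 59.6
clock: 6.05
tcp_pos: [0.5898, -0.3087, 0.1352]
orientation: [3.116, -0.397, 0.003]
contact_force: [0.1, -0.5, -1.0]
grip_width: 0.0248
gripper_force: 59.0
t 6.0 tcp [ 0.5898 -0.3087  0.1352] yaw -104.5 tilt [ 0.002 -0.001 -0.   ] j17 [ 0.37 -1.42] | turnz units 1.757 shift units [-12.14  -3.69  -0.26] w 0.025
59.02432858943939
```

```bash
python3 -m crank '[[0,0,0,0,0,-0.187],[0,0,0,0,0,-0.187],[0,0,0,0,0,-0.187],[0,0,0,0,0,-0.187],[0,0,0,0,0,-0.187],[0,0,0,0,0,-0.187],[0,0,0,0,0,-0.187],[0,0,0,0,0,-0.187],[0,0,0,0,0,-0.187],[0,0,0,0,0,-0.187],[0,0,0,0,0,-0.187],[0,0,0,0,0,-0.186]]' 
python3 -c "
from h import *
go(.6787,-.071,.14,-3.6); print(st()['gripper_force'],st()['joints'].round(2))"
```

```text
clock: 7.25
tcp_pos: [0.5883, -0.308, 0.1323]
orientation: [-2.281, -2.156, 0.001]
contact_force: [0.7, 0.2, -1.2]
grip_width: 0.0249
gripper_force: 58.9
t 7.2 tcp [ 0.5883 -0.308   0.1323] yaw -3.2 tilt [-0.002  0.002 -0.   ] j17 [0.66 0.13] | turnz units 0.008 shift units [12.11  3.77 -0.37] w 0.025
58.931137919425964 [ 0.66  0.59 -0.39  1.64  0.26  0.96  0.13]
```

```bash
python3 -m crank '[[1,0.31,0,0,0,0],[1,0.31,0,0,0,0],[1,0.31,0,0,0,0],[1,0.31,0,0,0,0],[1,0.31,0,0,0,0],[1,0.31,0,0,0,0],[1,0.31,0,0,0,0],[1,0.31,0,0,0,0],[1,0.31,0,0,0,0],[1,0.31,0,0,0,0],[1,0.31,0,0,0,0],[1,0.31,0,0,0,0]]' 
python3 -m crank '[[0.1,0.05,0,0,0,0],[0,0,0,0,0,0],[0,0,0,0,0,0]]'
python3 -c "
from h import *
go(.6787,-.071,.041,-3.6); print(st()['gripper_force'])
f=grab('wrist','w2.png');go(.6787,-.071,.041,-3.6)
print(proj(f,[[.6787+.06*.063,-.071+.06*.998,.065],[.6787-.06*.063,-.071-.06*.998,.065]]).round())"
```

```text
clock: 8.45
tcp_pos: [0.6777, -0.0727, 0.1323]
orientation: [-2.288, -2.149, 0.003]
contact_force: [-0.7, -0.3, -1.7]
grip_width: 0.0246
gripper_force: 59.0
clock: 8.75
tcp_pos: [0.6788, -0.0737, 0.1334]
orientation: [-2.291, -2.149, 0.003]
contact_force: [-0.2, -0.2, -1.7]
grip_width: 0.0248
gripper_force: 59.0
t 8.8 tcp [ 0.6788 -0.0737  0.1334] yaw -3.7 tilt [-0.002 -0.001 -0.   ] j17 [ 0.29 -0.26] | turnz units -0.002 shift units [ 0.14 -0.01  4.62] w 0.025
58.99051487445831
t 8.8 tcp [ 0.6789 -0.0739  0.1336] yaw -3.7 tilt [-0.001 -0.001 -0.   ] j17 [ 0.29 -0.26] | turnz units -0.003 shift units [ 0.15 -0.02  4.63] w 0.025
[[322. 123.]
 [323. 281.]]
```

View pics/w2.png

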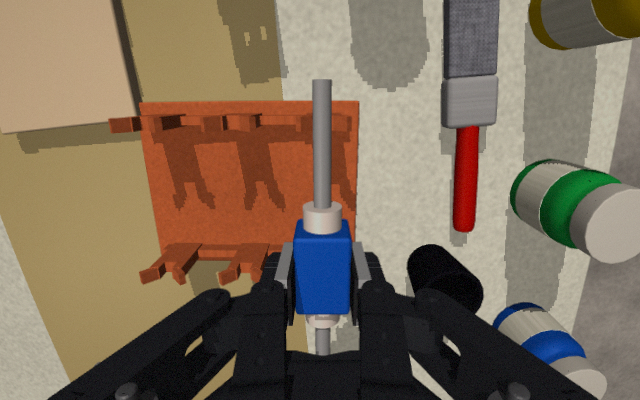

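The blue rod is held centred over the far slot. The projected slot points (322,123) and (323,281) lie on the rod's line, so I'll lower it.

```bash
python3 -m crank '[[0.14,0,0.6,0,0,0],[0,0,0.6,0,0,0],[0,0,0.6,0,0,0],[0,0,0.6,0,0,0],[0,0,0.6,0,0,0],[0,0,0.6,0,0,0],[0,0,0.5,0,0,0],[0,0,0.5,0,0,0],[0,0,0,0,0,0],[0,0,0,0,0,0]]' 
python3 -c "
from h import *
go(.6787,-.071,.041,-3.6); print(st()['gripper_force'])"
```

```text
clock: 9.8
tcp_pos: [0.6799, -0.0689, 0.0422]
orientation: [-2.29, -2.151, 0.0]
contact_force: [-0.2, -0.2, -0.7]
grip_width: 0.0248
gripper_force: 65.0
t 9.8 tcp [ 0.6799 -0.0689  0.0422] yaw -3.6 tilt [-0.  0. -0.] j17 [ 0.27 -0.31] | turnz units 0.0 shift units [-0.11 -0.05  0.06] w 0.025
65.04621505737305
```

Nearly home. I'll ease down another 2 mm, open part way, and lift.

```bash
python3 -m crank '[[0,-0.04,0.12,0,0,0],[0,0,0,0,0,0]]' 
python3 -m crank '[[0,0,0,0,0,0],[0,0,0,0,0,0],[0,0,0,0,0,0],[0,0,0,0,0,0]]' 0.55 40
python3 -m crank '[[0,0,-1,0,0,0],[0,0,-1,0,0,0],[0,0,-1,0,0,0],[0,0,-1,0,0,0],[0,0,-1,0,0,0],[0,0,-1,0,0,0],[0,0,-0.5,0,0,0],[0,0,0,0,0,0]]' 
python3 -c "
from h import *
f=grab('wrist'); C=cloud(f)
# rod height profile: steel points along slot line
c=np.array([.6787,-.071]); d=np.array([np.cos(np.radians(86.4)),np.sin(np.radians(86.4))]); n=np.array([d[1],-d[0]])
q=C[...,:2]-c; a=q@d; b=q@n
for lo in(-.085,-.075,-.05,-.04,.03,.045,.07,.08):
    m=(abs(b)<.012)&(a>lo)&(a<lo+.006)&(C[...,2]>.04)&(C[...,2]<.1)
    if m.sum()>3: print(lo,m.sum(),'ztop',np.percentile(C[...,2][m],95).round(4),'b',b[m].mean().round(4))
t=grab('top'); bead(t,'green',.026,box(415,480,215,262)); bead(t,'blue',.062,box(330,385,140,180)); bead(f,'blue',.062)
go(.4446,-.3386,.14,24)"
```

```text
clock: 10.0
tcp_pos: [0.6796, -0.0689, 0.0406]
orientation: [2.289, 2.15, 0.002]
contact_force: [1.1, 0.8, 0.9]
grip_width: 0.0242
gripper_force: 65.3
clock: 10.4
tcp_pos: [0.6789, -0.0689, 0.0399]
orientation: [-2.29, -2.151, 0.0]
contact_force: [-0.0, 0.5, -1.0]
grip_width: 0.0473
gripper_force: 0.0
clock: 11.2
tcp_pos: [0.6799, -0.0688, 0.1715]
orientation: [2.288, 2.149, 0.003]
contact_force: [-0.2, 0.8, 0.5]
grip_width: 0.0471
gripper_force: 0.0
-0.085 23 ztop 0.0527 b 0.0008
-0.075 51 ztop 0.0527 b 0.0008
-0.05 51 ztop 0.0529 b 0.0006
-0.04 54 ztop 0.0527 b 0.0009
0.03 155 ztop 0.0575 b 0.0002
0.045 73 ztop 0.0531 b 0.0005
0.07 80 ztop 0.0527 b 0.0005
0.08 80 ztop 0.0531 b 0.0005Traceback (most recent call last):
  File "<string>", line 10, in <module>
    t=grab('top'); bead(t,'green',.026,box(415,480,215,262)); bead(t,'blue',.062,box(330,385,140,180)); bead(f,'blue',.062)
                   ~~~~^^^^^^^^^^^^^^^^^^^^^^^^^^^^^^^^^^^^^
  File "h.py", line 41, in bead
    n,l,s,c=cv2.connectedComponentsWithStats(m.astype(np.uint8)); i=1+np.argmax(s[1:,4]); v,u=np.nonzero(l==i)
                                                                      ~~~~~~~~~^^^^^^^^^
    return _wrapfunc(a, 'argmax', axis=axis, out=out, **kwds)
    return bound(*args, **kwds)
ValueError: attempt to get argmax of an empty sequence
```

The blue rod is seated: its top is at 53 mm over the full length and it is within 1 mm of the slot line. Next is the green rod.

```bash
python3 -c "
from h import *
go(.4446,-.3386,.18,24)"
```

```text
t 11.3 tcp [ 0.6786 -0.069   0.1691] yaw -3.6 tilt [-0.001 -0.    -0.   ] j17 [ 0.3  -0.25] | turnz units -0.613 shift units [ -7.56 -16.17  -0.53] w 0.047
```

```bash
python3 -m crank '[[0,0,0,0,0,-0.153],[0,0,0,0,0,-0.153],[0,0,0,0,0,-0.153],[0,0,0,0,0,-0.153],[-0.45,-0.96,0,0,0,0],[-0.45,-0.96,0,0,0,0],[-0.45,-0.96,0,0,0,0],[-0.45,-0.96,0,0,0,0],[-0.45,-0.96,0,0,0,0],[-0.45,-0.96,0,0,0,0],[-0.45,-0.96,0,0,0,0],[-0.45,-0.96,0,0,0,0]]' 0.7 40
python3 -m crank '[[-0.45,-0.96,0,0,0,0],[-0.45,-0.96,0,0,0,0],[-0.45,-0.96,0,0,0,0],[-0.45,-0.96,0,0,0,0],[-0.45,-0.96,0,0,0,0],[-0.45,-0.96,0,0,0,0],[0,0,0,0,0,0],[0,0,0,0,0,0],[0,0,0,0,0,0]]'
python3 -c "
from h import *
f=grab('wrist','w3.png'); bead(f,'green',.026)
t=grab('top');bead(t,'blue',.062,box(330,385,140,180));
bead(t,'green',.026,box(415,490,200,290))
go(.4446,-.3386,.005,24)"
```

```text
clock: 12.5
tcp_pos: [0.5664, -0.1975, 0.1684]
orientation: [-1.711, -2.632, 0.001]
contact_force: [0.5, -0.8, -0.6]
grip_width: 0.0595
gripper_force: 0.0
clock: 13.4
tcp_pos: [0.4851, -0.2919, 0.1695]
orientation: [-1.71, -2.635, -0.001]
contact_force: [-1.1, 1.0, -0.5]
grip_width: 0.0594
gripper_force: 0.0
green px [267. 208.] 1116 c [ 444.5 -334.4] wh [28.  44.4] axis 115.0
blue px [358. 154.] 88 c [676.6 -68.5] wh [20. 34.] axis 90.5
green px [450. 238.] 57 c [ 443.4 -335.6] wh [18.9 24.6] axis 116.5
t 13.5 tcp [ 0.4853 -0.2919  0.1697] yaw 24.1 tilt [ 0.     0.001 -0.   ] j17 [0.84 0.63] | turnz units 0.001 shift units [-1.31 -2.81  8.23] w 0.06
```

```bash
python3 -m crank '[[-0.4,-0.92,0,0,0,0.005],[-0.4,-0.92,0,0,0,0],[-0.39,-0.92,0,0,0,0],[0,0,1,0,0,0],[0,0,1,0,0,0],[0,0,1,0,0,0],[0,0,1,0,0,0],[0,0,1,0,0,0],[0,0,1,0,0,0],[0,0,1,0,0,0],[0,0,0.7,0,0,0],[0,0,0.4,0,0,0]]'
python3 -m crank '[[0,0,0,0,0,0],[0,0,0,0,0,0],[0,0,0,0,0,0]]'
python3 -c "
from h import *
go(.4445,-.336,.0045,24.3)"
```

```text
clock: 14.7
tcp_pos: [0.4437, -0.3364, 0.0067]
orientation: [-1.715, -2.63, -0.001]
contact_force: [-0.2, 0.5, 1.0]
grip_width: 0.0599
gripper_force: 0.0
clock: 15.0
tcp_pos: [0.4443, -0.3376, 0.0088]
orientation: [1.717, 2.629, -0.0]
contact_force: [0.7, 0.3, -0.8]
grip_width: 0.0598
gripper_force: 0.0
t 15.0 tcp [ 0.4443 -0.3376  0.0088] yaw 23.7 tilt [ 0.001 -0.001 -0.   ] j17 [0.85 0.6 ] | turnz units -0.013 shift units [0.07 0.04 0.21] w 0.06
```

```bash
python3 -m crank '[[0.05,0.03,0.17,0,0,-0.01],[0,0,0,0,0,0]]'
python3 -m crank '[[0,0,0,0,0,0],[0,0,0,0,0,0],[0,0,0,0,0,0],[0,0,0,0,0,0],[0,0,0,0,0,0],[0,0,0,0,0,0],[0,0,0,0,0,0],[0,0,0,0,0,0]]' 0.15 60
python3 -m crank '[[0,0,-1,0,0,0],[0,0,-1,0,0,0],[0,0,-1,0,0,0],[0,0,-1,0,0,0],[0,0,-1,0,0,0],[0,0,-1,0,0,0],[0,0,-0.5,0,0,0],[0,0,0,0,0,0]]' 
python3 -c "
from h import *
go(.5495,-.0627,.135,-3.6); print(st()['gripper_force'])"
```

```text
clock: 15.2
tcp_pos: [0.4438, -0.336, 0.0046]
orientation: [1.706, 2.638, 0.0]
contact_force: [0.2, 0.6, -0.2]
grip_width: 0.0596
gripper_force: 0.0
clock: 16.0
tcp_pos: [0.444, -0.3362, 0.0049]
orientation: [1.707, 2.637, -0.0]
contact_force: [-0.6, 1.6, 5.2]
grip_width: 0.0246
gripper_force: 59.7
clock: 16.8
tcp_pos: [0.4442, -0.3365, 0.1354]
orientation: [1.706, 2.635, -0.0]
contact_force: [0.1, 0.0, -1.0]
grip_width: 0.0247
gripper_force: 59.0
t 16.8 tcp [ 0.4442 -0.3365  0.1354] yaw 24.2 tilt [ 0.002 -0.001 -0.   ] j17 [0.93 0.71] | turnz units 0.617 shift units [13.99  4.39 -0.  ] w 0.025
58.97749900817871
```

```bash
python3 -m crank '[[0,0,0,0,0,0.154],[0,0,0,0,0,0.154],[0,0,0,0,0,0.154],[0,0,0,0,0,0.154],[1,0.313,0,0,0,0],[1,0.313,0,0,0,0],[1,0.313,0,0,0,0],[1,0.313,0,0,0,0],[1,0.313,0,0,0,0],[1,0.313,0,0,0,0],[1,0.313,0,0,0,0],[1,0.313,0,0,0,0]]'
python3 -m crank '[[1,0.313,0,0,0,0],[1,0.313,0,0,0,0],[1,0.313,0,0,0,0],[1,0.313,0,0,0,0],[1,0.313,0,0,0,0],[1,0.313,0,0,0,0],[0,0,0,0,0,0],[0,0,0,0,0,0],[0,0,0,0,0,0]]'
python3 -c "
from h import *
go(.5495,-.0627,.041,-3.6); print(st()['gripper_force'])"
```

```text
clock: 18.0
tcp_pos: [0.5029, -0.1785, 0.133]
orientation: [-2.288, -2.15, 0.002]
contact_force: [0.5, -0.5, -0.9]
grip_width: 0.0244
gripper_force: 59.0
clock: 18.9
tcp_pos: [0.5477, -0.0632, 0.1336]
orientation: [-2.29, -2.15, 0.003]
contact_force: [-0.1, -0.3, -0.9]
grip_width: 0.0243
gripper_force: 59.0
t 18.9 tcp [ 0.5477 -0.0632  0.1336] yaw -3.6 tilt [-0.002 -0.001 -0.   ] j17 [ 0.37 -0.29] | turnz units -0.0 shift units [0.04 0.1  4.63] w 0.024
58.9779657125473
```

```bash
python3 -m crank '[[0.04,0.08,0.6,0,0,0],[0,0,0.6,0,0,0],[0,0,0.6,0,0,0],[0,0,0.6,0,0,0],[0,0,0.6,0,0,0],[0,0,0.6,0,0,0],[0,0,0.5,0,0,0],[0,0,0.5,0,0,0],[0,0,0.08,0,0,0],[0,0,0,0,0,0],[0,0,0,0,0,0]]'
python3 -c "
from h import *
go(.5495,-.0627,.041,-3.6); print(st()['gripper_force'])"
```

```text
clock: 20.0
tcp_pos: [0.5502, -0.0612, 0.0408]
orientation: [2.289, 2.152, -0.0]
contact_force: [-1.1, -0.7, 0.8]
grip_width: 0.0244
gripper_force: 59.3
t 20.0 tcp [ 0.5502 -0.0612  0.0408] yaw -3.5 tilt [-0. -0. -0.] j17 [ 0.32 -0.37] | turnz units 0.001 shift units [-0.08 -0.03 -0.01] w 0.024
59.33987259864807
```

```bash
python3 -m crank '[[0,-0.02,0.05,0,0,0],[0,0,0,0,0,0]]' 
python3 -m crank '[[0,0,0,0,0,0],[0,0,0,0,0,0],[0,0,0,0,0,0],[0,0,0,0,0,0]]' 0.55 40
python3 -m crank '[[0,0,-1,0,0,0],[0,0,-1,0,0,0],[0,0,-1,0,0,0],[0,0,-1,0,0,0],[0,0,-1,0,0,0],[0,0,-1,0,0,0],[0,0,-0.5,0,0,0],[0,0,0,0,0,0]]' 
cat >> h.py <<'E'
def rodcheck(f,c):
    C=cloud(f); c=np.array(c); d=np.array([np.cos(np.radians(86.4)),np.sin(np.radians(86.4))]); n=np.array([d[1],-d[0]])
    q=C[...,:2]-c; a=q@d; b=q@n; Z=C[...,2]
    for lo in(-.083,-.075,-.05,-.04,.035,.045,.07,.079):
        m=(abs(b)<.012)&(a>lo)&(a<lo+.005)&(Z>.04)&(Z<.1)
        if m.sum()>3: print(lo,m.sum(),'ztop',np.percentile(Z[m],95).round(4),'b',b[m].mean().round(4))
    m=(abs(b)<.008)&(Z>.045)&(Z<.056); print('extent',a[m&(abs(a)<.11)].min().round(3),a[m&(abs(a)<.11)].max().round(3))
E
python3 -c "
from h import *
f=grab('wrist'); rodcheck(f,(.5495,-.0627)); print('blue'); rodcheck(f,(.6787,-.071))
go(.6183,.2139,.22,9.5)"
```

```text
clock: 20.2
tcp_pos: [0.5502, -0.0612, 0.0407]
orientation: [2.288, 2.151, 0.001]
contact_force: [-2.7, -0.1, 8.4]
grip_width: 0.0249
gripper_force: 60.3
clock: 20.6
tcp_pos: [0.5498, -0.0613, 0.0398]
orientation: [-2.289, -2.151, -0.0]
contact_force: [0.2, 0.7, -0.3]
grip_width: 0.047
gripper_force: 0.0
clock: 21.4
tcp_pos: [0.5507, -0.0614, 0.1711]
orientation: [2.288, 2.15, 0.003]
contact_force: [0.3, 0.4, -0.3]
grip_width: 0.0469
gripper_force: 0.0
-0.083 35 ztop 0.0526 b 0.0023
-0.075 37 ztop 0.0526 b 0.0016
-0.05 35 ztop 0.0529 b 0.0012
-0.04 37 ztop 0.0526 b 0.0012
0.035 53 ztop 0.0528 b -0.0002
0.045 61 ztop 0.053 b -0.0004
0.07 69 ztop 0.0534 b -0.0012
0.079 60 ztop 0.053 b -0.0012
extent -0.086 0.084
blue
-0.083 32 ztop 0.0525 b -0.0012
-0.075 42 ztop 0.0527 b -0.0011
-0.05 44 ztop 0.0528 b -0.0011
-0.04 46 ztop 0.0525 b -0.0013
0.035 59 ztop 0.0527 b -0.001
0.045 53 ztop 0.0526 b -0.0013
0.07 64 ztop 0.0531 b -0.0013
0.079 74 ztop 0.0529 b -0.0014
extent -0.082 0.088
t 21.4 tcp [ 0.5499 -0.0614  0.1699] yaw -3.6 tilt [ 0.001 -0.    -0.   ] j17 [ 0.39 -0.26] | turnz units -0.29 shift units [13.01  5.65 -2.5 ] w 0.047
```

Both rods are seated. Next is the stop.

```bash
python3 -m crank '[[0,0,-0.8,0,0,-0.145],[0,0,-0.8,0,0,-0.145],[1,0.43,-0.2,0,0,0],[1,0.43,-0.2,0,0,0],[1,0.43,-0.2,0,0,0],[1,0.43,-0.2,0,0,0],[1,0.43,-0.1,0,0,0],[1,0.43,0,0,0,0],[1,0.43,0,0,0,0],[1,0.43,0,0,0,0],[1,0.43,0,0,0,0],[1,0.43,0,0,0,0]]' 0.8 40
python3 -m crank '[[0.8,0.4,0,0,0,0],[0.8,0.4,0,0,0,0],[0.8,0.4,0,0,0,0],[0,0,0,0,0,0],[0,0,0,0,0,0],[0,0,0,0,0,0]]'
python3 -c "
from h import *
f=grab('wrist','w4.png'); go(.6183,.2139,.096,9.5)"
```

```text
clock: 22.65
tcp_pos: [0.6011, 0.1507, 0.218]
orientation: [-2.029, -2.397, 0.003]
contact_force: [0.2, -0.9, -1.1]
grip_width: 0.0688
gripper_force: 0.0
clock: 23.25
tcp_pos: [0.6174, 0.2002, 0.2197]
orientation: [2.031, 2.396, -0.001]
contact_force: [0.1, -1.0, 0.2]
grip_width: 0.0683
gripper_force: 0.0
t 23.3 tcp [0.6175 0.2001 0.2198] yaw 9.4 tilt [-0.    -0.001 -0.   ] j17 [-0.   -0.49] | turnz units -0.002 shift units [0.68 0.16 6.19] w 0.068
```

View pics/w4.png

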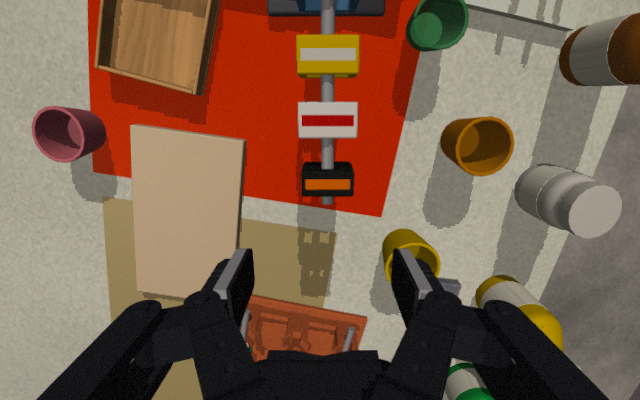

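The stop is at (328,180) with its orange band up, ring a at (327,120), ring b at (327,55) and the bar vertical at column 328. The shelf corners are at (132,125), (245,141) and (136,291).

```bash
python3 -c "
from h import *
f=grab('wrist'); C=cloud(f); Z=C[...,2]
def s(n,bx,lo,hi):
    m=(bx&(Z>lo)&(Z<hi)).astype(np.uint8); m=cv2.morphologyEx(m,cv2.MORPH_OPEN,np.ones((5,15)))>0
    P=C[m]; rc=cv2.minAreaRect((P[:,:2]*1000).astype(np.float32)); print(n,m.sum(),np.round(rc[0],1),np.round(rc[1],1),round(rc[2],1),'z',np.median(P[:,2]).round(4))
s('stop',box(290,370,145,210),.128,.145);s('a',box(285,375,90,145),.125,.14);s('b',box(285,375,28,85),.125,.14)
sh=plane(f,[(132,125),(245,141),(136,291)],.015);print(sh.round(4),'lens',np.linalg.norm(sh[0]-sh[1]),np.linalg.norm(sh[0]-sh[2]))
bx=box(120,260,115,310)
m=bx&(Z>.011)&(Z<.02); P=C[m]; rc=cv2.minAreaRect((P[:,:2]*1000).astype(np.float32)); print('shelf',rc, np.median(P[:,2]))
e=plane(f,[(328,205)],.12); print('end',e.round(4))
"
```

```text
stop 1356 [617.9 217.5] [39.9 19.9] 9.4 z 0.1342
a 2059 [610.6 263.3] [44.  25.2] 9.3 z 0.1293
b 2372 [602.9 307.8] [43.8 25.7] 9.3 z 0.1293
[[ 0.3991  0.2173  0.015 ]
 [ 0.5267  0.2192  0.015 ]
 [ 0.3984 -0.0016  0.015 ]] lens 0.12762263090825074 0.21882102113464244
shelf ((479.7234802246094, 108.98095703125), (166.894287109375, 220.8072052001953), 0.6843252778053284) 0.014359918786808423
end [[0.6227 0.1955 0.12  ]]
```

```bash
python3 -m crank '[[0.78,0.12,0.4,0,0,0],[0,0,1,0,0,0],[0,0,1,0,0,0],[0,0,1,0,0,0],[0,0,0.7,0,0,0],[0,0,0.7,0,0,0],[0,0,0.7,0,0,0],[0,0,0.6,0,0,0],[0,0,0,0,0,0],[0,0,0,0,0,0],[0,0,0,0,0,0]]' 0.8 40
python3 -c "
from h import *
go(.618,.216,.098,9.4)"
```

```text
clock: 24.45
tcp_pos: [0.6177, 0.2176, 0.0988]
orientation: [2.029, 2.397, 0.002]
contact_force: [0.6, -0.1, 0.1]
grip_width: 0.0681
gripper_force: 0.0
t 24.4 tcp [0.6177 0.2176 0.0988] yaw 9.5 tilt [ 0.001  0.001 -0.   ] j17 [-0.06 -0.58] | turnz units 0.002 shift units [-0.08  0.    0.04] w 0.068
```

```bash
python3 -m crank '[[-0.06,0,0,0,0,0],[0,0,0,0,0,0],[0,0,0,0,0,0],[0,0,0,0,0,0],[0,0,0,0,0,0],[0,0,0,0,0,0],[0,0,0,0,0,0],[0,0,0,0,0,0]]' 0.3 40
python3 -m crank '[[0,0,-0.25,0,0,0],[0,0,0,0,0,0],[-0.5,0,0,0,0,0],[-0.5,0,0,0,0,0],[-0.5,0,0,0,0,0],[-0.5,0,0,0,0,0],[-0.5,0,0,0,0,0],[-0.5,0,0,0,0,0],[-0.5,0,0,0,0,0],[0,0,0,0,0,0],[0,0,0,0,0,0]]'
python3 -c "
from h import *
go(.424,.319,.15,9.4);print(st()['gripper_force'])"
```

```text
clock: 25.25
tcp_pos: [0.6178, 0.2159, 0.0985]
orientation: [2.03, 2.397, 0.001]
contact_force: [-1.8, -1.4, 5.8]
grip_width: 0.0396
gripper_force: 43.1
clock: 26.35
tcp_pos: [0.6289, 0.1469, 0.1029]
orientation: [-2.03, -2.397, -0.0]
contact_force: [0.4, -0.0, 1.0]
grip_width: 0.0398
gripper_force: 42.7
t 26.4 tcp [0.6289 0.1469 0.1029] yaw 9.5 tilt [ 0.  0. -0.] j17 [ 0.05 -0.47] | turnz units 0.002 shift units [10.16 -8.7  -2.35] w 0.04
42.74412536993623
```

```bash
python3 -m crank '[[0,-0.9,-0.4,0,0,0],[0,-0.9,-0.4,0,0,0],[0,-0.9,-0.4,0,0,0],[0,-0.9,-0.4,0,0,0],[0,-0.9,-0.4,0,0,0],[0.8,-0.6,-0.3,0,0,0],[0.8,-0.6,0,0,0,0],[0.8,-0.6,0,0,0,0],[0.8,-0.6,0,0,0,0],[0.8,-0.6,0,0,0,0],[0.9,-0.6,0,0,0,0],[0.9,-0.5,0,0,0,0]]' 
python3 -m crank '[[0.9,0,0,0,0,0],[0.9,0,0,0,0,0],[0.9,0,0,0,0,0],[0.8,0,0,0,0,0],[0.8,0,0,0,0,0],[0,0,0,0,0,0],[0,0,0,0,0,0],[0,0,0,0,0,0]]'
python3 -c "
from h import *
go(.424,.319,.012,9.4);print(st()['gripper_force'])"
```

```text
clock: 27.55
tcp_pos: [0.4386, 0.2354, 0.1492]
orientation: [-2.027, -2.399, -0.001]
contact_force: [0.2, 0.3, 0.3]
grip_width: 0.0396
gripper_force: 42.7
clock: 28.35
tcp_pos: [0.426, 0.317, 0.1487]
orientation: [2.031, 2.397, -0.001]
contact_force: [0.2, 0.3, -0.0]
grip_width: 0.0397
gripper_force: 42.7
t 28.4 tcp [0.426  0.317  0.1487] yaw 9.5 tilt [-0.    -0.001 -0.   ] j17 [-0.23 -0.89] | turnz units 0.001 shift units [ 0.12 -0.08  6.84] w 0.04
42.69325453788042
```

```bash
python3 -m crank '[[0.12,-0.08,1,0,0,0],[0,0,1,0,0,0],[0,0,1,0,0,0],[0,0,1,0,0,0],[0,0,0.7,0,0,0],[0,0,0.7,0,0,0],[0,0,0.6,0,0,0],[0,0,0.5,0,0,0],[0,0,0.3,0,0,0],[0,0,0.1,0,0,0],[0,0,0,0,0,0],[0,0,0,0,0,0]]' 
python3 -m crank '[[0,0,0,0,0,0],[0,0,0,0,0,0],[0,0,0,0,0,0],[0,0,0,0,0,0]]' 0.62
python3 -m crank '[[0,0,-1,0,0,0],[0,0,-1,0,0,0],[0,0,-1,0,0,0],[0,0,-1,0,0,0],[0,0,-1,0,0,0],[0,0,-1,0,0,0],[0,0,-1,0,0,0],[0,0,-1,0,0,0],[0,0,-1,0,0,0],[0,0,-1,0,0,0],[0,0,0,0,0,0]]' 0.62
python3 -c "
from h import *
f=grab('wrist'); C=cloud(f); Z=C[...,2]; q=C[...,:2]-[.424,.319]; m=(abs(q)<.048).all(-1)&(Z>.036)&(Z<.08); print('stop in tray',m.sum(),C[m].mean(0).round(3))
go(.611,.2625,.22,9.4)"
```

```text
clock: 29.55
tcp_pos: [0.4242, 0.3203, 0.0113]
orientation: [2.03, 2.398, 0.001]
contact_force: [-0.2, -0.1, 0.4]
grip_width: 0.0395
gripper_force: 42.7
clock: 29.95
tcp_pos: [0.424, 0.32, 0.0111]
orientation: [2.03, 2.398, 0.0]
contact_force: [0.8, 0.3, 0.1]
grip_width: 0.0529
gripper_force: 0.0
clock: 31.05
tcp_pos: [0.425, 0.3212, 0.2135]
orientation: [2.029, 2.397, 0.007]
contact_force: [0.1, 0.2, -0.2]
grip_width: 0.0532
gripper_force: 0.0
stop in tray 770 [0.424 0.323 0.043]
t 31.1 tcp [0.4244 0.3204 0.2119] yaw 9.5 tilt [ 0.002  0.001 -0.   ] j17 [-0.19 -0.83] | turnz units 0.002 shift units [-4.38  8.73 -0.39] w 0.053
```

The stop is in the tray. Next is ring a.

```bash
python3 -m crank '[[-0.44,0.87,0,0,0,0],[-0.44,0.87,0,0,0,0],[-0.44,0.87,0,0,0,0],[-0.44,0.87,0,0,0,0],[-0.44,0.87,0,0,0,0],[-0.44,0.87,0,0,0,0],[-0.44,0.87,0,0,0,0],[-0.44,0.87,0,0,0,0],[-0.44,0.87,0,0,0,0],[-0.42,0.87,0,0,0,0],[0,0,0,0,0,0],[0,0,0,0,0,0]]' 0.8
cat >> h.py <<'E'
def rings(f):
    C=cloud(f); Z=C[...,2]; m=((Z>.1265)&(Z<.139)&(C[...,0]<.67)&(C[...,0]>.55)&(C[...,1]>.18)&(C[...,1]<.378)).astype(np.uint8); m=cv2.morphologyEx(m,cv2.MORPH_OPEN,np.ones((5,15)))
    n,l,s,c=cv2.connectedComponentsWithStats(m)
    for i in range(1,n):
        if s[i,4]>300:
            P=C[l==i]; rc=cv2.minAreaRect((P[:,:2]*1000).astype(np.float32)); print('ring px',c[i].round(),f['image'][l==i].mean(0).round(),np.round(rc[0],1),np.round(rc[1],1),round(rc[2],1),'z',np.median(P[:,2]).round(4))
E
python3 -c "
from h import *
f=grab('wrist'); rings(f); t=grab('top'); bead(t,'blue',.062,box(330,385,140,180)); go(.611,.2625,.092,9.4)"
```

```text
clock: 32.3
tcp_pos: [0.6103, 0.2617, 0.21]
orientation: [-2.031, -2.396, 0.002]
contact_force: [-0.2, -0.5, 0.8]
grip_width: 0.0685
gripper_force: 0.0
ring px [323.  71.] [ 91. 111. 127.] [594.7 356.7] [43.8 25.7] 9.4 z 0.1293
ring px [323. 145.] [176. 147.  44.] [603.1 307.8] [44.1 25.4] 9.5 z 0.1292
ring px [324. 203.] [179. 130. 120.] [610.6 263.8] [44.1 25.5] 9.2 z 0.1292
blue px [358. 154.] 66 c [678.  -68.5] wh [17.2 28.3] axis 90.5
t 32.4 tcp [0.6093 0.2627 0.2106] yaw 9.6 tilt [-0.001  0.    -0.   ] j17 [-0.09 -0.59] | turnz units 0.003 shift units [-0.03  0.09  5.93] w 0.068
```

```bash
python3 -m crank '[[-0.03,0.07,1,0,0,0],[0,0,1,0,0,0],[0,0,1,0,0,0],[0,0,0.9,0,0,0],[0,0,0.7,0,0,0],[0,0,0.7,0,0,0],[0,0,0.6,0,0,0],[0,0,0,0,0,0],[0,0,0,0,0,0]]' 0.8 40
python3 -m crank '[[0,0,0,0,0,0],[0,0,0,0,0,0],[0,0,0,0,0,0],[0,0,0,0,0,0],[0,0,0,0,0,0],[0,0,0,0,0,0],[0,0,0,0,0,0]]' 0.35 40
python3 -m crank '[[0,0,-0.5,0,0,0],[0,0,0,0,0,0],[0,0,0,0,0,0]]'
python3 -c "
from h import *
go(.6275,.147,.10,9.4);print(st()['gripper_force'])"
```

```text
clock: 33.3
tcp_pos: [0.6116, 0.2621, 0.093]
orientation: [-2.03, -2.398, -0.0]
contact_force: [-0.1, -0.4, 0.6]
grip_width: 0.0683
gripper_force: 0.0
clock: 34.0
tcp_pos: [0.6121, 0.2623, 0.0939]
orientation: [2.029, 2.397, 0.002]
contact_force: [-0.0, -0.6, 6.0]
grip_width: 0.0434
gripper_force: 43.0
clock: 34.3
tcp_pos: [0.6114, 0.2618, 0.103]
orientation: [2.03, 2.398, 0.0]
contact_force: [-0.1, -0.2, 0.1]
grip_width: 0.0438
gripper_force: 42.4
t 34.3 tcp [0.6114 0.2618 0.103 ] yaw 9.5 tilt [ 0. -0. -0.] j17 [-0.11 -0.65] | turnz units 0.002 shift units [-5.8  -0.15  0.15] w 0.044
42.38743409514427
```

```bash
python3 -m crank '[[-0.7,0,0,0,0,0],[-0.7,0,0,0,0,0],[-0.7,0,0,0,0,0],[-0.7,0,0,0,0,0],[-0.7,0,0,0,0,0],[-0.7,0,0,0,0,0],[-0.7,0,0,0,0,0],[-0.7,0,0,0,0,0],[-0.5,0,0,0,0,0],[0,0,0,0,0,0],[0,0,0,0,0,0]]'
python3 -c "
from h import *
go(.463,.062,.10,0.7);print(st()['gripper_force'],st()['contact_force'])"
```

```text
clock: 35.4
tcp_pos: [0.6316, 0.1419, 0.103]
orientation: [-2.03, -2.398, -0.001]
contact_force: [-0.2, -0.0, -0.7]
grip_width: 0.0434
gripper_force: 42.4
t 35.4 tcp [0.6316 0.1419 0.103 ] yaw 9.5 tilt [ 0.     0.001 -0.   ] j17 [ 0.07 -0.47] | turnz units 0.196 shift units [-3.89 -8.48  0.14] w 0.043
42.387353628873825 [-0.15668585 -0.04138162 -0.69822167]
```

```bash
python3 -m crank '[[0,0,0,0,0,0.098],[0,0,0,0,0,0.098],[-0.4,-0.85,0,0,0,0],[-0.4,-0.85,0,0,0,0],[-0.4,-0.85,0,0,0,0],[-0.4,-0.85,0,0,0,0],[-0.4,-0.85,0,0,0,0],[-0.4,-0.85,0,0,0,0],[-0.4,-0.85,0,0,0,0],[-0.4,-0.85,0,0,0,0],[-0.4,-0.85,0,0,0,0],[-0.3,-0.8,0,0,0,0]]'
python3 -m crank '[[0,0,1,0,0,0],[0,0,1,0,0,0],[0,0,0.8,0,0,0],[0,0,0,0,0,0],[0,0,0,0,0,0]]'
python3 -c "
from h import *
go(.463,.062,.0225,0.7);print(st()['gripper_force'],st()['contact_force'])
f=grab('wrist','w5.png')
sh=cv2.cvtColor(f['image'],cv2.COLOR_RGB2HSV)"
```

```text
clock: 36.6
tcp_pos: [0.4627, 0.0623, 0.1031]
orientation: [-2.206, -2.237, -0.001]
contact_force: [-0.3, -0.4, -0.5]
grip_width: 0.0433
gripper_force: 42.3
clock: 37.1
tcp_pos: [0.4635, 0.0626, 0.0472]
orientation: [-2.206, -2.236, -0.0]
contact_force: [-0.3, 0.1, -0.9]
grip_width: 0.0435
gripper_force: 42.4
t 37.1 tcp [0.4635 0.0626 0.0472] yaw 0.8 tilt [-0.     0.001 -0.   ] j17 [ 0.16 -0.63] | turnz units 0.002 shift units [-0.03 -0.03  1.24] w 0.043
42.38923788070679 [-0.25968347  0.05197076 -0.87290505]
```

View pics/w5.png

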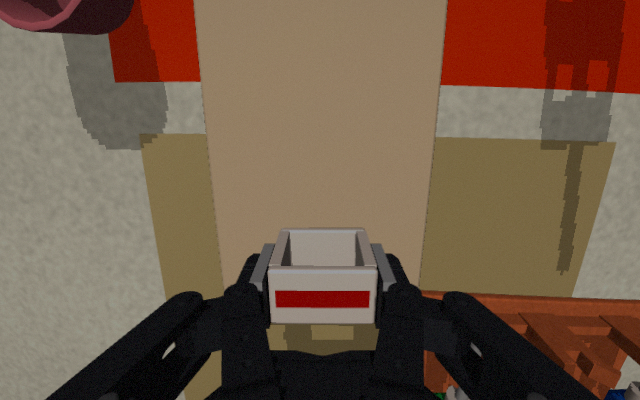

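Ring a is held upright in the bore-horizontal attitude. The shelf edges at columns 220 and 422 are centred on it, so I'll lower and release.

```bash
python3 -m crank '[[0,0,0.4,0,0,0],[0,0,0.4,0,0,0],[0,0,0.3,0,0,0],[0,0,0.1,0,0,0],[0,0,0.05,0,0,0],[0,0,0,0,0,0]]'
python3 -m crank '[[0,0,0,0,0,0],[0,0,0,0,0,0],[0,0,0,0,0,0],[0,0,0,0,0,0]]' 0.68
python3 -m crank '[[0,0,-1,0,0,0],[0,0,-1,0,0,0],[0,0,-1,0,0,0],[0,0,-1,0,0,0],[0,0,-1,0,0,0],[0,0,-1,0,0,0],[0,0,-1,0,0,0],[0,0,-1,0,0,0],[0,0,-1,0,0,0],[0,0,-1,0,0,0],[0,0,0,0,0,0]]' 0.68
python3 -c "
from h import *
go(.603,.3065,.22,9.4)"
```

```text
clock: 37.75
tcp_pos: [0.4632, 0.0614, 0.0228]
orientation: [2.208, 2.234, -0.003]
contact_force: [-5.5, -2.1, 19.3]
grip_width: 0.0435
gripper_force: 44.6
clock: 38.15
tcp_pos: [0.4635, 0.0616, 0.0217]
orientation: [-2.208, -2.234, 0.0]
contact_force: [-0.1, -0.0, 0.4]
grip_width: 0.0581
gripper_force: 0.0
clock: 39.25
tcp_pos: [0.4651, 0.062, 0.2241]
orientation: [2.206, 2.232, 0.005]
contact_force: [0.1, -0.1, -0.3]
grip_width: 0.058
gripper_force: 0.0
t 39.2 tcp [0.4651 0.062  0.2241] yaw 0.7 tilt [ 0.004  0.    -0.   ] j17 [ 0.31 -0.39] | turnz units -0.194 shift units [10.93  8.8   0.25] w 0.058
```

```bash
python3 -m crank '[[0,0,0,0,0,-0.097],[0,0,0,0,0,-0.097],[1,0.8,0,0,0,0],[1,0.8,0,0,0,0],[1,0.8,0,0,0,0],[1,0.8,0,0,0,0],[1,0.8,0,0,0,0],[1,0.8,0,0,0,0],[1,0.8,0,0,0,0],[1,0.8,0,0,0,0],[1,0.8,0,0,0,0],[1,0.8,0,0,0,0]]' 0.8
python3 -m crank '[[0.9,0.8,0,0,0,0],[0,0,0,0,0,0],[0,0,0,0,0,0],[0,0,0,0,0,0]]' 0.8
python3 -c "
from h import *
f=grab('wrist'); rings(f); go(.603,.306,.092,9.4)"
```

```text
clock: 40.45
tcp_pos: [0.5887, 0.2857, 0.2203]
orientation: [-2.031, -2.396, 0.003]
contact_force: [0.3, 0.0, 0.5]
grip_width: 0.0685
gripper_force: 0.0
clock: 40.85
tcp_pos: [0.6011, 0.3043, 0.221]
orientation: [2.032, 2.396, -0.003]
contact_force: [0.1, 0.0, -0.9]
grip_width: 0.0682
gripper_force: 0.0
ring px [326. 134.] [ 98. 119. 135.] [594.9 356.8] [43.9 25.4] 9.4 z 0.1292
ring px [326. 197.] [189. 158.  47.] [603.1 308.2] [43.4 25.5] 9.4 z 0.1292
t 40.9 tcp [0.6013 0.3042 0.2213] yaw 9.4 tilt [-0.001 -0.001 -0.   ] j17 [-0.13 -0.67] | turnz units -0.001 shift units [0.08 0.11 6.47] w 0.068
```

```bash
python3 -m crank '[[0.1,0.1,1,0,0,0],[0,0,1,0,0,0],[0,0,1,0,0,0],[0,0,1,0,0,0],[0,0,0.8,0,0,0],[0,0,0.8,0,0,0],[0,0,0.8,0,0,0],[0,0,0,0,0,0],[0,0,0,0,0,0]]' 0.8 40
python3 -m crank '[[0,0,0,0,0,0],[0,0,0,0,0,0],[0,0,0,0,0,0],[0,0,0,0,0,0],[0,0,0,0,0,0],[0,0,0,0,0,0],[0,0,0,0,0,0]]' 0.35 40
python3 -m crank '[[0,0,-0.5,0,0,0],[0,0,0,0,0,0],[0,0,0,0,0,0]]'
python3 -c "
from h import *
go(.6275,.147,.10,9.4);print(st()['gripper_force'])"
```

```text
clock: 41.8
tcp_pos: [0.6032, 0.3078, 0.0938]
orientation: [-2.031, -2.396, 0.0]
contact_force: [-0.3, 0.3, 0.6]
grip_width: 0.0685
gripper_force: 0.0
clock: 42.5
tcp_pos: [0.6038, 0.3083, 0.095]
orientation: [2.031, 2.396, 0.003]
contact_force: [-0.3, -1.4, 6.0]
grip_width: 0.0432
gripper_force: 42.3
clock: 42.8
tcp_pos: [0.6032, 0.3077, 0.1041]
orientation: [2.032, 2.396, 0.0]
contact_force: [-0.4, -1.0, -0.9]
grip_width: 0.0436
gripper_force: 41.7
t 42.8 tcp [0.6032 0.3077 0.1041] yaw 9.4 tilt [ 0.  0. -0.] j17 [-0.16 -0.74] | turnz units 0.0 shift units [-8.13 -0.11  0.2 ] w 0.044
41.74587786197662
```

```bash
python3 -m crank '[[-0.8,0,0,0,0,0],[-0.8,0,0,0,0,0],[-0.8,0,0,0,0,0],[-0.8,0,0,0,0,0],[-0.8,0,0,0,0,0],[-0.8,0,0,0,0,0],[-0.8,0,0,0,0,0],[-0.8,0,0,0,0,0],[-0.8,0,0,0,0,0],[-0.8,0,0,0,0,0],[-0.3,0,0,0,0,0],[0,0,0,0,0,0]]'
python3 -c "
from h import *
go(.463,.107,.10,0.7);print(st()['gripper_force'],st()['contact_force'])"
```

```text
clock: 44.0
tcp_pos: [0.6307, 0.1424, 0.1038]
orientation: [2.034, 2.394, -0.001]
contact_force: [-0.4, 0.6, -0.8]
grip_width: 0.0434
gripper_force: 41.7
t 44.0 tcp [0.6307 0.1424 0.1038] yaw 9.3 tilt [ 0.    -0.001 -0.   ] j17 [ 0.1 -0.5] | turnz units 0.191 shift units [-1.67 -8.41  0.19] w 0.043
41.745670437812805 [-0.43711671  0.59835575 -0.77595765]
```

```bash
python3 -m crank '[[0,0,0,0,0,0.095],[0,0,0,0,0,0.095],[-0.17,-0.84,0,0,0,0],[-0.17,-0.84,0,0,0,0],[-0.17,-0.84,0,0,0,0],[-0.17,-0.84,0,0,0,0],[-0.17,-0.84,0,0,0,0],[-0.17,-0.84,0,0,0,0],[-0.17,-0.84,0,0,0,0],[-0.17,-0.84,0,0,0,0],[-0.17,-0.84,0,0,0,0],[-0.15,-0.84,0,0,0,0]]'
python3 -m crank '[[0,0,1,0,0,0],[0,0,1,0,0,0],[0,0,0.8,0,0,0],[0,0,0,0,0,0],[0,0,0,0,0,0]]'
python3 -c "
from h import *
go(.463,.107,.024,0.7);print(st()['gripper_force'],st()['contact_force'])"
```

```text
clock: 45.2
tcp_pos: [0.462, 0.109, 0.1041]
orientation: [-2.202, -2.24, -0.001]
contact_force: [0.3, 0.0, 0.1]
grip_width: 0.0436
gripper_force: 41.7
clock: 45.7
tcp_pos: [0.4628, 0.1089, 0.0482]
orientation: [-2.203, -2.239, -0.0]
contact_force: [0.2, -0.9, -0.1]
grip_width: 0.0437
gripper_force: 41.7
t 45.7 tcp [0.4628 0.1089 0.0482] yaw 1.0 tilt [-0.     0.001 -0.   ] j17 [ 0.1  -0.75] | turnz units 0.006 shift units [-0.1   0.01  1.21] w 0.044
41.71111598610878 [ 0.16592295 -0.87372714 -0.10235059]
```

```bash
python3 -m crank '[[-0.05,0,0.4,0,0,0],[0,0,0.4,0,0,0],[0,0,0.3,0,0,0],[0,0,0.09,0,0,0],[0,0,0,0,0,0],[0,0,0,0,0,0]]'
python3 -m crank '[[0,0,0,0,0,0],[0,0,0,0,0,0],[0,0,0,0,0,0],[0,0,0,0,0,0]]' 0.68
python3 -m crank '[[0,0,-1,0,0,0],[0,0,-1,0,0,0],[0,0,-1,0,0,0],[0,0,-1,0,0,0],[0,0,-1,0,0,0],[0,0,-1,0,0,0],[0,0,-1,0,0,0],[0,0,-1,0,0,0],[0,0,-1,0,0,0],[0,0,-1,0,0,0],[0,0,0,0,0,0]]' 0.68
python3 -c "
from h import *
go(.5948,.356,.22,9.4)"
```

```text
clock: 46.3
tcp_pos: [0.4627, 0.1068, 0.0241]
orientation: [-2.205, -2.238, 0.001]
contact_force: [-1.5, -1.2, 2.3]
grip_width: 0.0434
gripper_force: 41.8
clock: 46.7
tcp_pos: [0.4629, 0.1068, 0.0241]
orientation: [2.205, 2.238, 0.0]
contact_force: [0.1, -0.5, -0.1]
grip_width: 0.0579
gripper_force: 0.0
clock: 47.8
tcp_pos: [0.4643, 0.1074, 0.2265]
orientation: [2.203, 2.236, 0.006]
contact_force: [0.3, -1.5, 1.1]
grip_width: 0.058
gripper_force: 0.0
t 47.8 tcp [0.4643 0.1074 0.2265] yaw 0.9 tilt [ 0.005  0.001 -0.   ] j17 [ 0.27 -0.51] | turnz units -0.19 shift units [11.2   8.46  0.37] w 0.058
```

```bash
python3 -m crank '[[0,0,0,0,0,-0.095],[0,0,0,0,0,-0.095],[1,0.76,0,0,0,0],[1,0.76,0,0,0,0],[1,0.76,0,0,0,0],[1,0.76,0,0,0,0],[1,0.76,0,0,0,0],[1,0.76,0,0,0,0],[1,0.76,0,0,0,0],[1,0.76,0,0,0,0],[1,0.76,0,0,0,0],[1,0.76,0,0,0,0]]' 0.8
python3 -m crank '[[1,0.76,0,0,0,0],[0.2,0.1,0,0,0,0],[0,0,0,0,0,0],[0,0,0,0,0,0],[0,0,0,0,0,0]]' 0.8
python3 -c "
from h import *
f=grab('wrist'); rings(f); go(.5948,.355,.0925,9.4)"
```

```text
clock: 49.0
tcp_pos: [0.5801, 0.3296, 0.2226]
orientation: [-2.031, -2.396, 0.003]
contact_force: [1.4, -0.1, -0.2]
grip_width: 0.0683
gripper_force: 0.0
clock: 49.5
tcp_pos: [0.5931, 0.3541, 0.2239]
orientation: [2.033, 2.395, -0.002]
contact_force: [0.7, -0.6, -0.5]
grip_width: 0.0682
gripper_force: 0.0
ring px [326. 197.] [106. 127. 144.] [594.7 357.1] [43.7 25.6] 9.3 z 0.1292
t 49.6 tcp [0.5932 0.3542 0.2241] yaw 9.3 tilt [ 0.    -0.001 -0.   ] j17 [-0.18 -0.76] | turnz units -0.001 shift units [0.03 0.08 6.58] w 0.068
```

```bash
python3 -m crank '[[0.03,0.08,1,0,0,0],[0,0,1,0,0,0],[0,0,1,0,0,0],[0,0,1,0,0,0],[0,0,0.9,0,0,0],[0,0,0.8,0,0,0],[0,0,0.8,0,0,0],[0,0,0,0,0,0],[0,0,0,0,0,0]]' 0.8 40
python3 -m crank '[[0,0,0,0,0,0],[0,0,0,0,0,0],[0,0,0,0,0,0],[0,0,0,0,0,0],[0,0,0,0,0,0],[0,0,0,0,0,0],[0,0,0,0,0,0]]' 0.35 40
python3 -m crank '[[0,0,-0.5,0,0,0],[0,0,0,0,0,0],[0,0,0,0,0,0]]'
python3 -c "
from h import *
go(.6275,.147,.10,9.4);print(st()['gripper_force'])"
```

```text
clock: 50.45
tcp_pos: [0.5947, 0.3564, 0.0941]
orientation: [-2.032, -2.396, 0.0]
contact_force: [0.8, 0.0, 0.1]
grip_width: 0.0684
gripper_force: 0.0
clock: 51.15
tcp_pos: [0.5953, 0.3569, 0.0953]
orientation: [2.031, 2.396, 0.003]
contact_force: [-0.3, -0.4, 5.0]
grip_width: 0.0436
gripper_force: 42.1
clock: 51.45
tcp_pos: [0.5946, 0.3563, 0.1042]
orientation: [2.032, 2.396, -0.0]
contact_force: [-0.1, -0.3, -1.2]
grip_width: 0.0436
gripper_force: 41.6
t 51.4 tcp [0.5946 0.3563 0.1042] yaw 9.4 tilt [ 0. -0. -0.] j17 [-0.21 -0.82] | turnz units 0.0 shift units [-10.59  -0.08   0.21] w 0.044
41.567111760377884
```

```bash
python3 -m crank '[[-0.9,0,0,0,0,0],[-0.9,0,0,0,0,0],[-0.9,0,0,0,0,0],[-0.9,0,0,0,0,0],[-0.9,0,0,0,0,0],[-0.9,0,0,0,0,0],[-0.9,0,0,0,0,0],[-0.9,0,0,0,0,0],[-0.9,0,0,0,0,0],[-0.9,0,0,0,0,0],[-0.9,0,0,0,0,0],[-0.9,0,0,0,0,0]]'
python3 -m crank '[[0,0,0,0,0,0],[0,0,0,0,0,0]]'
python3 -c "
from h import *
go(.463,.152,.10,0.7);print(st()['gripper_force'],st()['contact_force'])"
```

```text
clock: 52.65
tcp_pos: [0.6302, 0.1418, 0.1041]
orientation: [2.032, 2.396, 0.0]
contact_force: [0.8, -0.2, 0.1]
grip_width: 0.0433
gripper_force: 41.6
clock: 52.85
tcp_pos: [0.63, 0.1431, 0.1041]
orientation: [-2.032, -2.395, -0.001]
contact_force: [0.0, 0.4, -0.3]
grip_width: 0.0436
gripper_force: 41.6
t 52.8 tcp [0.63   0.1431 0.1041] yaw 9.4 tilt [-0.     0.001 -0.   ] j17 [ 0.13 -0.52] | turnz units 0.193 shift units [ 0.55 -8.34  0.21] w 0.044
41.5668985247612 [ 0.04109886  0.44577305 -0.25619558]
```

```bash
python3 -m crank '[[0,0,0,0,0,0.097],[0,0,0,0,0,0.096],[0,-0.84,0,0,0,0],[0,-0.84,0,0,0,0],[0,-0.84,0,0,0,0],[0,-0.84,0,0,0,0],[0.1,-0.84,0,0,0,0],[0.1,-0.84,0,0,0,0],[0.1,-0.84,0,0,0,0],[0.1,-0.84,0,0,0,0],[0.1,-0.84,0,0,0,0],[0,-0.8,0,0,0,0]]'
python3 -m crank '[[0,0,1,0,0,0],[0,0,1,0,0,0],[0,0,0.8,0,0,0],[0,0,0,0,0,0],[0,0,0,0,0,0]]'
python3 -c "
from h import *
go(.463,.152,.024,0.7);print(st()['gripper_force'],st()['contact_force'])"
```

```text
clock: 54.05
tcp_pos: [0.4614, 0.1532, 0.1044]
orientation: [-2.203, -2.239, -0.002]
contact_force: [-0.2, -0.0, -0.6]
grip_width: 0.0437
gripper_force: 41.6
clock: 54.55
tcp_pos: [0.4623, 0.1524, 0.0484]
orientation: [-2.205, -2.237, -0.001]
contact_force: [1.1, -0.1, -0.7]
grip_width: 0.0434
gripper_force: 41.5
t 54.6 tcp [0.4623 0.1524 0.0484] yaw 0.8 tilt [-0.     0.001 -0.   ] j17 [ 0.05 -0.87] | turnz units 0.003 shift units [-0.02  0.03  1.22] w 0.043
41.51879578828812 [ 1.12181854 -0.0530903  -0.74068528]
```

```bash
python3 -m crank '[[0,0,0.4,0,0,0],[0,0,0.4,0,0,0],[0,0,0.3,0,0,0],[0,0,0.1,0,0,0],[0,0,0,0,0,0],[0,0,0,0,0,0]]'
python3 -m crank '[[0,0,0,0,0,0],[0,0,0,0,0,0],[0,0,0,0,0,0],[0,0,0,0,0,0]]' 0.68
python3 -m crank '[[0,0,-1,0,0,0],[0,0,-1,0,0,0],[0,0,-1,0,0,0],[0,0,-1,0,0,0],[0,0,-1,0,0,0],[0,0,-1,0,0,0],[0,0,-1,0,0,0],[0,0,-1,0,0,0],[0,0,-1,0,0,0],[0,0,-1,0,0,0],[0,0,-1,0,0,0],[0,0,0,0,0,0]]' 0.68
python3 -m crank '[[-1,0,0,0,0,0],[-1,0,0,0,0,0],[-1,0,0,0,0,0],[-1,0,0,0,0,0],[-1,0,0,0,0,0],[-1,0,0,0,0,0],[-1,0,0,0,0,0],[-1,0,0,0,0,0],[-1,0,0,0,0,0],[0,0,0,0,0,0],[0,0,0,0,0,0]]'
python3 -c "
from h import *
f=grab('wrist','w6.png'); grab('top','top1.png'); go(.463,.152,.024,0.7)
C=cloud(f);Z=C[...,2]
m=((Z>.05)&(Z<.066)&(C[...,0]>.4)&(C[...,0]<.53)&(C[...,1]>.01)&(C[...,1]<.21)).astype(np.uint8); n,l,s,c=cv2.connectedComponentsWithStats(m)
for i in range(1,n):
    if s[i,4]>200:
        P=C[l==i]; rc=cv2.minAreaRect((P[:,:2]*1000).astype(np.float32)); print(c[i].round(),np.round(rc,1) if 0 else rc)
"
python3 - <<'E'
import cv2
im=cv2.imread('pics/top1.png'); cv2.imwrite('pics/c3.png',cv2.resize(im[100:280,150:480],None,fx=2.4,fy=2.4,interpolation=cv2.INTER_CUBIC))
E
```

```text
clock: 55.15
tcp_pos: [0.4624, 0.1509, 0.0243]
orientation: [2.207, 2.235, -0.001]
contact_force: [-1.9, -1.1, 5.6]
grip_width: 0.0435
gripper_force: 42.3
clock: 55.55
tcp_pos: [0.4627, 0.1511, 0.024]
orientation: [-2.207, -2.235, -0.0]
contact_force: [-0.4, 0.7, 0.2]
grip_width: 0.058
gripper_force: 0.0
clock: 56.75
tcp_pos: [0.464, 0.1519, 0.2465]
orientation: [2.206, 2.234, 0.006]
contact_force: [-0.0, 0.0, 0.4]
grip_width: 0.0579
gripper_force: 0.0
clock: 57.85
tcp_pos: [0.4645, -0.0286, 0.2435]
orientation: [-2.207, -2.234, 0.001]
contact_force: [0.2, 0.9, 0.2]
grip_width: 0.0582
gripper_force: 0.0
t 58.0 tcp [ 0.4647 -0.0277  0.2438] yaw 0.8 tilt [-0.  0. -0.] j17 [ 0.52 -0.18] | turnz units 0.003 shift units [ 8.98  0.03 10.99] w 0.058
[322.  39.] ((462.2787170410156, 106.0011215209961), (43.636173248291016, 26.313278198242188), 0.7033262252807617)
[322.  86.] ((463.1418151855469, 62.688499450683594), (44.1312141418457, 25.89596939086914), 0.6080729365348816)
```

View pics/w6.png

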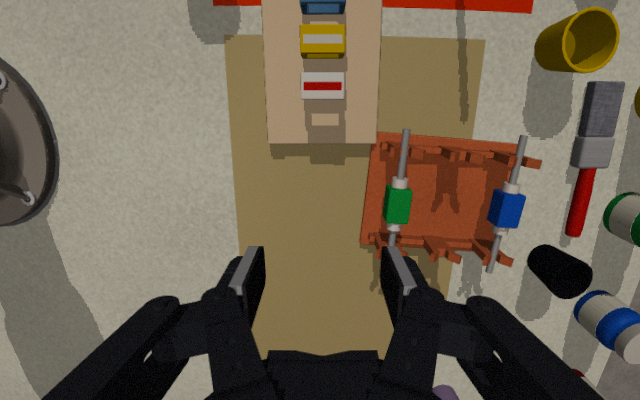

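View pics/c3.png

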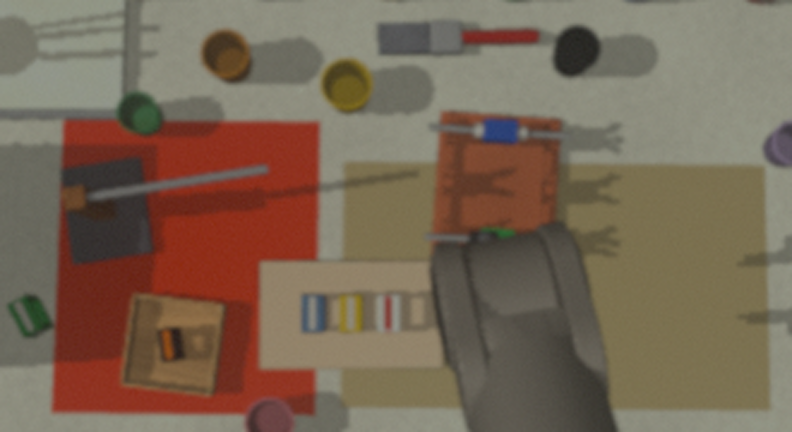

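The three rings stand on the shelf in a row about 44 mm apart, at (322,8), (322,39) and (322,86) in the wrist view. The stop is in the tray, both rods are in the rack, and the bar is empty. One last check of the rods, then I'll hand in.

```bash
python3 -c "
from h import *
f=grab('wrist')
for c in((.5495,-.0627),(.6787,-.071)): rodcheck(f,c)
"; python3 -c "
from bench import r
print(r.hand_in())"
```

```text
-0.05 23 ztop 0.0527 b -0.0001
-0.04 26 ztop 0.0525 b -0.0002
0.035 28 ztop 0.0528 b -0.0013
0.045 33 ztop 0.0529 b -0.002
0.07 36 ztop 0.0526 b -0.0025
0.079 37 ztop 0.053 b -0.0022
extent -0.055 0.084
-0.083 23 ztop 0.0524 b -0.0009
-0.075 27 ztop 0.053 b -0.0009
-0.05 28 ztop 0.0523 b -0.0016
-0.04 26 ztop 0.0523 b -0.0014
0.035 37 ztop 0.0529 b -0.0016
0.045 35 ztop 0.0524 b -0.0017
0.07 36 ztop 0.0526 b -0.0021
0.079 40 ztop 0.0524 b -0.0018
extent -0.083 0.088
the job is handed in; nothing more can be done
None
```

I handed the job in at about 58 s, with no verdict returned: the stop is in the tray, all three rings are on the shelf about 44 mm apart, and the green and blue rods are home in the rack (there was no red rod).

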